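# Hang the joiner's mallet on the tool carousel

## Robot

A 6-joint arm with a two-finger parallel gripper is mounted at the origin on the work surface. World frame = base frame: x ahead of the robot, y to its left, z up, the work surface at z = 0. Lengths are in m, angles in rad, forces in N, time in s.
With the tool pointing down it reaches from about 0.4 to 0.825 m from the base axis. Payload 7 kg.
Tool frame: the origin (TCP) lies midway between the tips of the shut fingers; the grasp point (between the pads) lies 19 mm behind it; x points along the fingers, y is the direction in which the jaws open and shut, and the axes are right-handed (so a half turn about x gives the same grasp; the last joint's range is limited). The gripper opens to 85 mm and grips with 20 to 120 N. Pads are 22 mm wide; open, the fingers measure 114 mm over their backs; the gripper's body (76 mm by 85 mm) begins 54 mm behind the grasp point. The pads swing forward as they close: fully open they stand 13 mm farther back than shut.
Start: joints at [-0.902, 0.359, 0.012, 0, -1.224, -0.288], TCP at [0.251, -0.627, 0.204] pointing down, gripper open.
Joint ranges: [-3.07, 3.07], [-1.43, 2.12], [-1.02, 1.25], [-3.03, 1.67], [-3.05, -0], [-3.03, 3.03]. Speed limits (rad/s): [2.39, 2.39, 3.01, 3.14, 3.14, 3.14].

## Interface

Orientations are given as a 3x3 rotation matrix whose columns are the frame's x, y, z axes.
In Python, from plant import ctrl, get_image gives the robot as it stands.
- The arm moves only by the tool jog_arm, never from a script. Its argument "rows" is a list that holds one entry, the list of rows, each a list of 5 numbers: the opening, from 0 (shut) to 1 (fully open), then the shift along the tool's x, y, z scaled (see below), then the turn about the tool's x scaled (see below). In form: [[[gripper, dx, dy, dz, twist], ...]]. A call has 1 to 12 rows; each row shifts and turns the pose as measured when the row begins, along the tool's axes as they then stand; what a row does not reach is not made up. The controller multiplies each number of a shift by 50 mm and each number of a turn by 180 degrees. A row lasts 1/8 s, in which the tool goes at most 62.5 mm and 10.7 degrees, less where a joint would pass 70% of its speed; a pose out of reach is approached as far as the arm can. A call with a number of a shift or a turn outside -1 to 1 is refused whole. A call with a gripper value outside its range is refused whole. The fingers move at their own pace and stop on an object; the grip force is fixed at half the most. Time passes only in rows, so rows that do not move let the fingers close. It gives the time, the measured TCP pose, the force and the opening at its end, in the units of the state.
- ctrl.observe(): the state, without advancing time (a new reading comes with each control period).
- get_image(name): name is "scene" or "top" or "wrist"; returns a dict with "pixels" (384x512x3 uint8, red, green, blue), "z_map" (384x512 float32, m along the optical axis (not along the pixel's ray), 0 where there is no reading), "fx", "fy", "cx", "cy" (pixels), "dist" ([k1, k2, p1, p2, k3] as OpenCV has them; the pictures are not rectified), "world_to_cam" (4x4, takes a point from world to camera coordinates); the wrist camera has in their place "hand_eye" (4x4, takes a point from camera to tool coordinates, whose origin is the TCP and whose axes are the tool frame's). Camera axes: x right, y up, looking along -z (the intrinsics and any distortion apply to the point x, -y, -z); pixel columns grow to the right and rows downward; lengths in m; the calibration is good to about 2 mm. A picture is of the moment at which its call begins: read the wrist's pose just before it.
- ctrl.hand_in(): hands the job in, once; it reports no verdict.
The state is a dict: "time_s": time; "joint_pos": joint angles; "qd": joint speeds; "joint_torque": joint torques, N m; "tool_pos": TCP position; "orientation": TCP orientation; "wrist_force": force on the tool from outside, world axes, zero at the start; "wrist_torque": the same for the moment, N m; "width": opening from 0.0 (shut) to 1.0 (fully open).
Only numpy, scipy, OpenCV 4.12 (cv2) and the standard library are available. Lean on these libraries where they do the work, as an engineer would, in place of code of your own. Each camera call takes 0.05 s, during which the arm holds its last target.

## Task

Turn the tool carousel (it has a crank peg on top) until the empty hook points straight out over the brass pointer on the base. Then pick up the mallet that stands on its head, put the hole of its handle over that hook, press it in against the sprung pad and down until it sits fully on the hook behind the upturned tip, and let go. Feel your way, for the height of the hooks is not known exactly and the hook may bend if it is forced, and leave the other things on the bench alone.

Things in the scene. Friction and masses are not known exactly. Their poses are not given: they have to be found in the camera images.
- base: Carousel's fixed grey painted base: disc 190 mm across, 18 mm thick, with a hub 60 mm across, 70 mm high; a post on it carries the carousel. Origin: centre of the underside, on the carousel's vertical axis. A brass bar 30 mm long on the disc's -x side is the pointer; -x is the front, roughly towards the robot. NOT measured: h, the height of the hooks' rods (centre line) over the bench, set anywhere from 205 to 235 mm.
- carousel (a joint): Turn (rad) about base z, counter-clockwise from above; at 0 or 2 pi the empty hook points along base -x, over the pointer. Range -1 to 7.3, stays put, takes 0.15 N m. White disc, radius 50 mm, top at h + 18 mm, four alike hooks every 90 degrees, spoons fixed on three (out to 90 mm). Crank peg: upright, 14 mm thick, 60 mm tall on the disc, 38 mm from the axis, opposite to the empty hook.
- hook (a joint): Bend (rad) of the springy empty hook. Level steel rod 7 mm thick, centre line at h, from the disc out to an upturned tip of the same bar: centre line 86.5 mm from the carousel axis, inner face 83 mm, top at h + 15.5 mm. The tip yields about 0.7 mm per N downwards; over 20 N on the hook or its pad damages it. hook_seat (not measured): top of the rod, 74 mm from the axis.
- pusher (a joint): How far (m, 0 to 0.014) the rubber pad on the empty hook is pushed in. Pad 32 mm wide, from h - 12 to h + 12 mm; its outer face rests 70 mm from the carousel axis, on a spring: 0.7 N starts it, plus 0.35 N per mm. The 18 mm thick handle must be pushed in over 5 mm to drop behind the tip; the pad then holds it against the tip.
- mallet: Joiner's mallet, dark wooden head, pale handle, 0.22 to 0.37 kg, standing on its head, handle up. Origin: centre of the head's underside; z up the handle. Head 48 (x) by 100 (y) by 62 mm (z). Handle 18 mm thick (x), 34 mm wide (y), up to z = 212 mm. A rectangular hole 18 mm wide, 28 mm high runs through it along x, from z = 136 to 164 mm; grip the solid end above it across the 34 mm.
- mallet_eye (a point): Centre of the mallet's hole, 150 mm above the mallet's origin, same axes. Rod and upturned tip together are 19 mm high, so they pass the 28 mm high hole when its centre is near h + 6 mm; fully hung, the hole's upper edge rests on the rod's top (h + 3.5 mm), its centre at h - 10.5 mm, and the head hangs clear of the base.
- box: Bystander: open carved wooden box 100 x 190 x 85 mm, origin under its centre.
- glue: Bystander: white glue bottle 52 mm in diameter, 130 mm high, origin under its centre.
- blank: Bystander: upright round turning blank of wood, 56 mm in diameter, 110 mm high, origin under its centre.
Mind the look-alikes: they are no part of the job. Of the things like the mallet, leave any that is turquoise; of the rest the larger one is meant.

How it is judged:
By the outcome, as a careful person would: the job done as asked, in the order asked, and still so for the second after the job is handed in, with the robot touching nothing.
It also fails if it takes over 72 s, if anything falls off the work surface, if the arm or the gripper's body presses on something with over 40 N, if the wrist force passes 120 N, or if a joint passes its speed limit or range.

## Working session

There is one attempt and no reset: what is moved stays moved. The work goes in short steps, Python scripts to look and compute and a tool call to move; the robot and the scene stay as the last step left them, time stands still between calls to the robot, and variables do not carry over. Pictures are saved under pics/ and viewed, and the job is handed in when it is done.

Besides the shell and the picture viewer there is one more tool, called after "Request:" by a JSON object that holds its "op" and its "data". jog_arm: Moves the arm, as the interface text tells. Its arguments: {"type":"object","properties":{"rows":{"type":"array"}},"required":["rows"]}

```bash
ls; mkdir -p pics; cat > h.py <<'E'
import numpy as np, cv2
from plant import ctrl, get_image
def cloud(im, T=None):
    z=im["z_map"]; H,W=z.shape
    K=np.array([[im["fx"],0,im["cx"]],[0,im["fy"],im["cy"]],[0,0,1.]])
    u,v=np.meshgrid(np.arange(W),np.arange(H))
    p=cv2.undistortPoints(np.stack([u,v],-1).reshape(-1,1,2).astype(float),K,np.array(im["dist"])).reshape(H,W,2)
    P=np.stack([p[...,0]*z,-p[...,1]*z,-z],-1)
    if "world_to_cam" in im: T=np.linalg.inv(np.array(im["world_to_cam"]))
    W_=P@T[:3,:3].T+T[:3,3]; W_[z<=0]=np.nan
    return W_
def wristT(s,im):
    T=np.eye(4);T[:3,:3]=s["orientation"];T[:3,3]=s["tool_pos"]
    return T@np.array(im["hand_eye"])
def save(im,n): cv2.imwrite("pics/"+n,im["pixels"][...,::-1])
def st():
    s=ctrl.observe()
    for k in ("time_s","joint_pos","tool_pos","orientation","wrist_force","wrist_torque","width"): print(k,np.round(s[k],4).tolist())
    return s
E
python3 - <<'E'
from h import *
s=st()
for n in ("scene","top"):
    im=get_image(n);save(im,n+"0.png");np.save(n+"0.npy",cloud(im))
    print(n,im["fx"],im["dist"],np.round(im["world_to_cam"],3).tolist())
E
```

```text
pics
time_s 0.0
joint_pos [-0.9019, 0.3594, 0.011, -0.0003, -1.2241, -0.2881]
tool_pos [0.2506, -0.6262, 0.2034]
orientation [[-0.0008, -0.3715, 0.9284], [0.0015, 0.9284, 0.3715], [-1.0, 0.0017, -0.0002]]
wrist_force [0.3119, -0.0261, -0.7284]
wrist_torque [-0.0312, -0.0137, -0.0219]
width 0.998
scene 364.0130300505629 [-0.06452318  0.          0.          0.          0.        ] [[0.832, 0.555, 0.015, -0.435], [-0.324, 0.463, 0.825, 0.065], [0.45, -0.691, 0.565, -1.459], [0.0, 0.0, 0.0, 1.0]]
top 474.61778130038454 [0.00630023 0.         0.         0.         0.        ] [[-0.027, -1.0, -0.007, -0.016], [0.991, -0.028, 0.131, -0.542], [-0.131, -0.004, 0.991, -1.643], [0.0, 0.0, 0.0, 1.0]]
```

View pics/scene0.png

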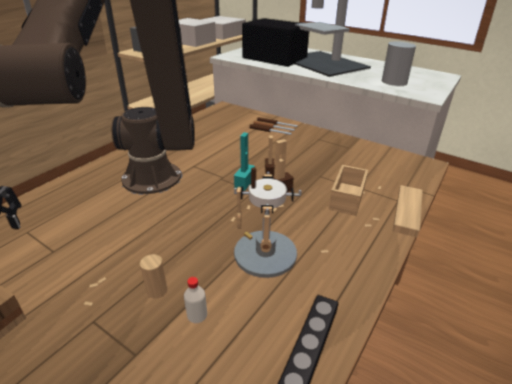

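View pics/top0.png

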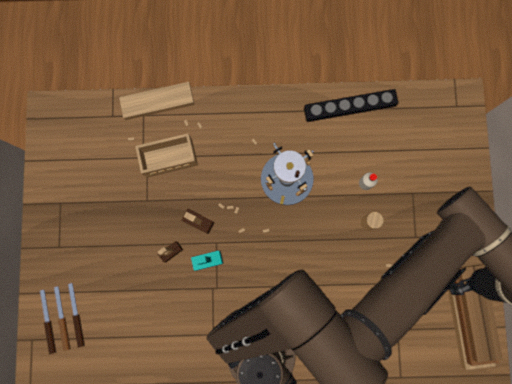

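The top view shows the carousel at about (288,175). The two dark mallets are at (198,221), the larger, and (170,252), with the turquoise one at (207,261). I'll zoom in and measure.

```bash
python3 - <<'E'
from h import *
a=cv2.imread("pics/top0.png");b=cv2.imread("pics/scene0.png")
A=cv2.resize(a[140:280,150:330],None,fx=4.4,fy=4.2,interpolation=cv2.INTER_CUBIC)
B=cv2.resize(b[120:280,220:320],None,fx=5,fy=3.7,interpolation=cv2.INTER_CUBIC)
cv2.imwrite("pics/ta.png",A);cv2.imwrite("pics/sb.png",cv2.resize(b[120:280,220:320],None,fx=3.7,fy=3.7,interpolation=cv2.INTER_CUBIC))
P=np.load("top0.npy")
for (u,v) in [(288,170),(288,160),(280,200),(198,221),(190,216),(207,226),(170,252),(207,261),(283,199),(290,166),(297,174),(278,149),(308,154),(270,182),(302,188)]:
    print((u,v),np.round(P[v,u],3))
E
```

```text
(288, 170) [ 0.601 -0.104  0.243]
(288, 160) [ 0.633 -0.105  0.243]
(280, 200) [ 0.536 -0.082  0.025]
(198, 221) [0.46  0.196 0.123]
(190, 216) [nan nan nan]
(207, 226) [0.448 0.175 0.06 ]
(170, 252) [0.362 0.302 0.063]
(207, 261) [0.327 0.162 0.167]
(283, 199) [ 0.538 -0.092  0.029]
(290, 166) [ 0.613 -0.11   0.247]
(297, 174) [ 0.576 -0.127  0.306]
(278, 149) [ 0.67  -0.075  0.238]
(308, 154) [ 0.652 -0.168  0.237]
(270, 182) [ 0.566 -0.046  0.236]
(302, 188) [ 0.544 -0.146  0.237]
```

View pics/ta.png

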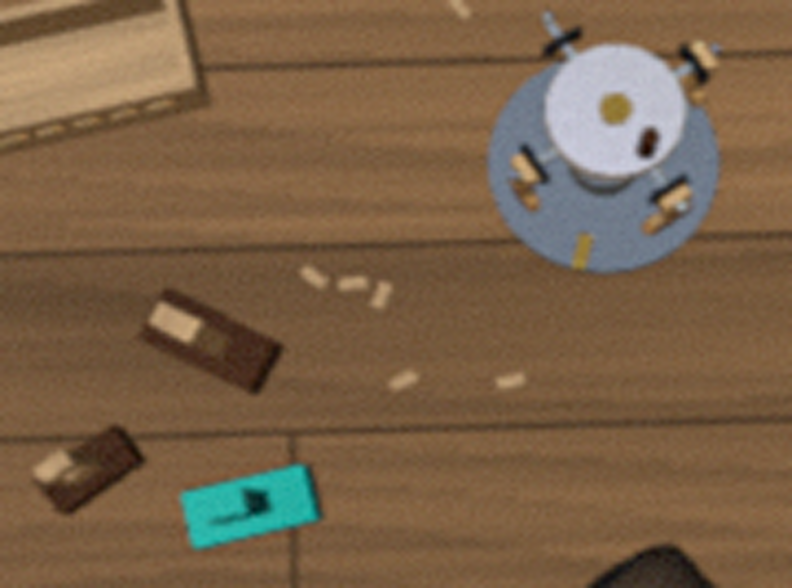

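View pics/sb.png

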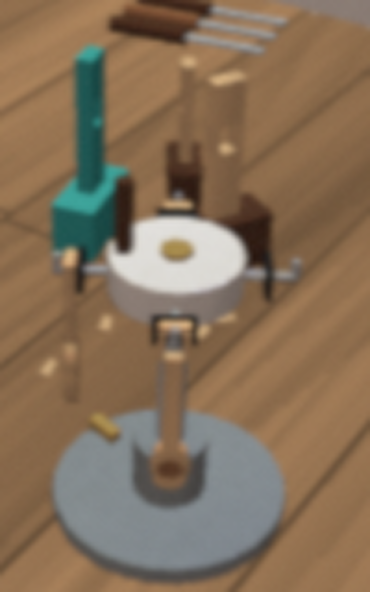

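```bash
cat > m.py <<'E'
from h import *
from scipy.optimize import least_squares
def circ(P,r):
    x=P[:,:2]; h=cv2.convexHull(x.astype(np.float32))[:,0]
    return cv2.minEnclosingCircle(x.astype(np.float32)), x.mean(0)
E
python3 - <<'E'
from m import *
P=np.load("top0.npy");im=cv2.imread("pics/top0.png").astype(int)
near=np.hypot(P[...,0]-.6,P[...,1]+.105)<.13
white=(im.min(-1)>140)
m=near&white&(abs(P[...,2]-.243)<.012)
print("disc",m.sum(),circ(P[m],.05),np.median(P[m][:,2]))
m=near&(abs(P[...,2]-.018)<.012)
print("base",m.sum(),circ(P[m],.095))
m=near&(P[...,2]>.27); print("peg",m.sum(),P[m].mean(0),P[m][:,2].max())
b,g,r=im[...,0],im[...,1],im[...,2]
m=near&(r-b>60)&(P[...,2]<.05)&(P[...,0]<.58); print("ptr",m.sum(),P[m].mean(0), np.argwhere(m).mean(0))
m=near&(P[...,2]<.26)&(P[...,2]>.2)&(np.hypot(P[...,0]-.605,P[...,1]+.105)>.058)
for p,c in zip(P[m],im[m]): print(np.round(p,3),c, round(np.degrees(np.arctan2(p[1]+.107,p[0]-.605))))
# mallet
nm=(np.hypot(P[...,0]-.46,P[...,1]-.19)<.1)
for lo,hi in((.05,.08),(.08,.19),(.19,.24)):
    m=nm&(P[...,2]>lo)&(P[...,2]<hi)
    print(lo,m.sum(),P[m].mean(0),cv2.minAreaRect(P[m][:,:2].astype(np.float32)))
E
```

```text
disc 709 (((0.6008293628692627, -0.12084272503852844), 0.06905273348093033), array([ 0.61521043, -0.10720602])) 0.24313761350995744
base 1246 (((0.6009114980697632, -0.10460515320301056), 0.1295713484287262), array([ 0.58824575, -0.09942524]))
peg 25 [ 0.58124149 -0.12758905  0.29878424] 0.30727374712821587
ptr 224 [ 0.54930745 -0.10939331  0.00287274] [196.84375    287.44196429]
[ 0.691 -0.059  0.234] [104 117 133] 29
[ 0.689 -0.062  0.243] [138 136 135] 28
[ 0.687 -0.059  0.236] [105 116 128] 30
[ 0.686 -0.062  0.241] [137 136 133] 29
[ 0.687 -0.059  0.225] [ 89 105 123] 30
[ 0.686 -0.063  0.227] [121 121 119] 29
[ 0.684 -0.066  0.238] [128 126 127] 28
[ 0.684 -0.063  0.224] [122 124 130] 29
[ 0.683 -0.066  0.228] [158 144 140] 28
[ 0.683 -0.069  0.225] [131 133 136] 26
[ 0.68  -0.081  0.236] [55 73 98] 19
[ 0.68  -0.084  0.237] [46 61 81] 17
[ 0.679 -0.065  0.231] [150 144 138] 29
[ 0.68  -0.069  0.225] [155 145 137] 27
[ 0.678 -0.078  0.234] [45 57 74] 22
[ 0.676 -0.081  0.242] [33 43 43] 20
[ 0.677 -0.084  0.235] [32 37 47] 17
[ 0.677 -0.066  0.225] [111 117 129] 30
[ 0.676 -0.0
[... 9037 characters left out ...]
41 -0.151  0.24 ] [157 159 156] -145
[ 0.541 -0.155  0.238] [151 150 144] -143
[ 0.542 -0.141  0.212] [ 73  96 120] -152
[ 0.541 -0.144  0.219] [ 59  94 121] -150
[ 0.54  -0.152  0.225] [ 89  93 105] -145
[ 0.539 -0.155  0.231] [97 99 98] -144
0.05 305 [0.46467227 0.20461992 0.06210592] ((0.4677680730819702, 0.21081827580928802), (0.1012142151594162, 0.04791339114308357), 62.01016616821289)
0.08 36 [0.45980041 0.19900923 0.1434852 ] ((0.45984289050102234, 0.21049198508262634), (0.01527970191091299, 0.03727554529905319), 0.042281508445739746)
0.19 62 [0.46738301 0.20963261 0.21074037] ((0.46778368949890137, 0.21053250133991241), (0.033471379429101944, 0.015631074085831642), 62.47451400756836)
```

```bash
cat >> h.py <<'E'
def go(target, s=None):
    """tool-frame delta (mm) to reach world target"""
    s=s or ctrl.observe(); d=np.array(s["orientation"]).T@(np.array(target)-s["tool_pos"])
    print("delta mm tool:",np.round(d*1000,1),"units/50mm:",np.round(d/.05,3))
def yaw(s=None):
    s=s or ctrl.observe(); y=np.array(s["orientation"])[:,1]; return np.degrees(np.arctan2(y[1],y[0]))
E
python3 - <<'E'
from h import *
im=get_image("wrist");save(im,"w0.png");print(im["fx"],im["cx"],im["dist"],np.round(im["hand_eye"],3).tolist())
go([.47,-.2,.42]);print(yaw())
# disc refine
P=np.load("top0.npy");c=cv2.imread("pics/top0.png").astype(int)
m=(np.hypot(P[...,0]-.605,P[...,1]+.107)<.062)&(abs(P[...,2]-.243)<.006)
pt=P[m][:,:2]; 
for _ in range(10):
    ce,r=cv2.minEnclosingCircle(pt.astype(np.float32)); print(ce,r,len(pt)); 
    pt=pt[np.hypot(*(pt-pt.mean(0)).T)<.0515]
    print(pt.mean(0))
    break
m=(np.hypot(P[...,0]-.605,P[...,1]+.107)<.12)&(abs(P[...,2]-.018)<.010)&(c.max(-1)-c.min(-1)<45)&(c[...,0]>=c[...,2])
pb=P[m][:,:2].astype(np.float32); h=cv2.convexHull(pb)[:,0]; print(m.sum(),cv2.minEnclosingCircle(pb),np.median(P[m][:,2]))
v,u=np.mgrid[190:206,270:296]
b=c[190:206,270:296]; k=(b[...,2]-b[...,0]>35)&(b[...,1]>80)
print(np.stack([u[k],v[k]],1).mean(0),k.sum()); 
for a,bb in zip(np.stack([u[k],v[k]],1),P[190:206,270:296][k]): print(a,np.round(bb,3),c[a[1],a[0]])
E
```

```text
310.61185300318004 254.68387987202976 [0.02372423 0.         0.         0.         0.        ] [[0.0, 0.286, -0.958, -0.17], [1.0, -0.001, 0.0, -0.001], [-0.001, -0.958, -0.286, -0.072], [0.0, 0.0, 0.0, 1.0]]
delta mm tool: [-216.1  314.6  362. ] units/50mm: [-4.322  6.291  7.24 ]
111.8110927452992
(0.6037402153015137, -0.10736572742462158) 0.06044919788837433 712
[ 0.61546362 -0.10734557]
1014 ((0.614686131477356, -0.10770699381828308), 0.0940442681312561) 0.01832417937713371
[280.72916667 201.875     ] 48
[282 196] [ 0.548 -0.089  0.038] [ 69 120 143]
[283 196] [ 0.548 -0.092  0.034] [ 74 124 149]
[281 197] [ 0.545 -0.085  0.034] [ 93 120 135]
[282 197] [ 0.545 -0.089  0.035] [ 57 125 148]
[283 197] [ 0.546 -0.093  0.024] [ 61 127 151]
[284 197] [ 0.546 -0.096  0.024] [ 85 111 126]
[281 198] [ 0.542 -0.085  0.034] [ 81 120 138]
[282 198] [ 0.542 -0.089  0.028] [ 54 124 150]
[283 198] [ 0.542 -0.092  0.026] [ 61 123 146]
[281 199] [ 0.538 -0.085  0.031] [ 75 123 143]
[282 199] [ 0.537 -0.088  0.037] [ 54 123 151]
[283 199] [ 0.538 -0.092  0.029] [ 68 121 145]
[270 200] [ 0.54  -0.04
[... 968 characters left out ...]
 204] [ 0.523 -0.089  0.012] [ 63  88 102]
[295 204] [ 0.523 -0.136 -0.001] [ 58  82 105]
[270 205] [ 0.522 -0.046  0.   ] [ 54  81 108]
[272 205] [ 0.521 -0.053  0.004] [ 55  82 110]
[273 205] [ 0.522 -0.057 -0.001] [ 59  84 114]
[274 205] [ 0.521 -0.06   0.001] [ 59  83 109]
[275 205] [ 0.521 -0.064  0.003] [ 54  82 110]
[276 205] [ 0.521 -0.067 -0.002] [ 55  81 109]
[277 205] [ 0.521 -0.071 -0.003] [ 56  83 110]
[279 205] [ 0.521 -0.078  0.001] [ 55  84 109]
[290 205] [ 0.52  -0.118 -0.004] [ 64  82 104]
[291 205] [ 0.52  -0.122 -0.005] [ 58  81 109]
[292 205] [ 0.519 -0.125  0.008] [ 58  82 106]
[294 205] [ 0.519 -0.132  0.002] [ 51  85 111]
[295 205] [ 0.519 -0.136  0.003] [ 52  82 113]
```

View pics/w0.png

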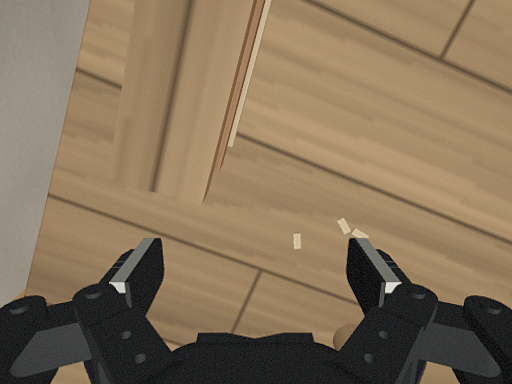

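```bash
python3 - <<'E'
from h import *
go([.585,-.118,.42])
E
```

```text
delta mm tool: [-216.1  348.   499.2] units/50mm: [-4.321  6.959  9.984]
```

Request:
{"op": "jog_arm", "data": {"rows": [[[1, -1, 0, 0, 0], [1, -1, 0, 0, 0], [1, -1, 0.2, 0.3, 0], [1, -1, 0.6, 0.8, 0], [1, -0.4, 0.7, 1, 0], [1, 0, 0.7, 1, 0], [1, 0, 0.7, 1, 0], [1, 0, 0.7, 1, 0], [1, 0, 0.7, 1, 0], [1, 0, 0.7, 1, 0], [1, 0, 0.7, 1, 0], [1, 0, 0.7, 1, 0]]]}}

```text
time_s: 1.65
tool_pos: [0.5558, -0.1572, 0.4219]
orientation: [[-0.003, -0.365, 0.931], [0.01, 0.931, 0.365], [-1.0, 0.01, 0.0]]
wrist_force: [0.6, -0.7, -1.1]
width: 1.002
```

```bash
python3 - <<'E'
from h import *
st();go([.585,-.118,.42])
E
```

```text
time_s 1.65
joint_pos [0.0556, 0.141, 0.2049, -0.0098, -1.6375, -1.2536]
tool_pos [0.5558, -0.1572, 0.4219]
orientation [[-0.0033, -0.3648, 0.9311], [0.0096, 0.931, 0.3648], [-0.9999, 0.0101, 0.0004]]
wrist_force [0.6472, -0.6698, -1.1014]
wrist_torque [-0.1366, -0.1334, 0.068]
width 1.0016
delta mm tool: [ 2.2 25.9 41.5] units/50mm: [0.043 0.517 0.83 ]
```

Request:
{"op": "jog_arm", "data": {"rows": [[[1, 0, 0.5, 0.8, 0], [1, 0, 0, 0, 0]]]}}

```text
time_s: 1.9
tool_pos: [0.5861, -0.1141, 0.4203]
orientation: [[-0.006, -0.369, 0.929], [0.01, 0.929, 0.369], [-1.0, 0.012, -0.002]]
wrist_force: [-0.8, -0.2, -0.9]
width: 0.999
```

```bash
python3 - <<'E'
from h import *
s=st();im=get_image("wrist");save(im,"w1.png")
P=cloud(im,wristT(s,im));np.save("w1.npy",P)
c=im["pixels"].astype(int)
m=(np.hypot(P[...,0]-.615,P[...,1]+.107)<.07)&(abs(P[...,2]-.243)<.01)&(c.min(-1)>120)
print(np.median(P[m][:,2]),cv2.minEnclosingCircle(P[m][:,:2].astype(np.float32)),P[m].mean(0))
m=(np.hypot(P[...,0]-.615,P[...,1]+.107)<.07)&(P[...,2]>.295);print("peg",P[m].mean(0),P[m].max(0),np.argwhere(m).mean(0))
E
```

```text
time_s 1.9
joint_pos [0.1271, 0.1774, 0.2458, -0.0108, -1.644, -1.3205]
tool_pos [0.5861, -0.1141, 0.4203]
orientation [[-0.0061, -0.3692, 0.9293], [0.0101, 0.9293, 0.3693], [-0.9999, 0.0117, -0.0019]]
wrist_force [-0.7566, -0.2176, -0.9393]
wrist_torque [-0.0798, 0.0599, -0.0519]
width 0.9989
0.24400980610492226 ((0.6171331405639648, -0.09665403515100479), 0.0630578026175499) [ 0.61634247 -0.10982565  0.24393026]
peg [ 0.5793296  -0.12228208  0.51713095] [ 0.62266596 -0.05281907  0.5453862 ] [333.55173136 244.44300123]
```

View pics/w1.png

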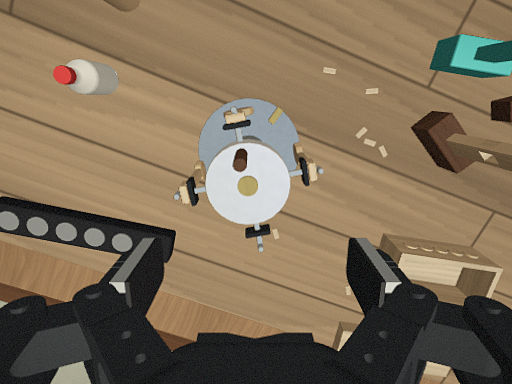

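```bash
cat >> h.py <<'E'
def analyse(P,c,zd=.244,ax=(.615,-.108)):
    from scipy.optimize import least_squares
    out={}
    r=np.hypot(P[...,0]-ax[0],P[...,1]-ax[1])
    m=(r<.056)&(abs(P[...,2]-zd)<.012)&(c.min(-1)>110)&((c.max(-1)-c.min(-1))<40)
    n,l,s,_=cv2.connectedComponentsWithStats(m.astype(np.uint8)); k=1+np.argmax(s[1:,4]); 
    pt=P[l==k][:,:2]; print("disc z",np.median(P[l==k][:,2]))
    hull=cv2.convexHull(pt.astype(np.float32))[:,0]
    f=least_squares(lambda q:np.hypot(hull[:,0]-q[0],hull[:,1]-q[1])-.05,[*ax],loss="soft_l1",f_scale=.001)
    print("disc c",f.x,"rms",np.sqrt(np.mean(f.fun**2)))
    a=f.x
    m=(r<.058)&(P[...,2]>.296)&(P[...,2]<.325); 
    if m.any():
        p=np.median(P[m],0); print("peg",p,"ang",np.degrees(np.arctan2(p[1]-a[1],p[0]-a[0])),"r",np.hypot(*(p[:2]-a)))
    m=(r<.1)&(r>.05)&(P[...,2]>.01)&(P[...,2]<.06)&(c[...,0]-c[...,2]>45)&(c[...,1]-c[...,2]>30)
    n,l,s,_=cv2.connectedComponentsWithStats(m.astype(np.uint8)); 
    if n>1:
        k=1+np.argmax(s[1:,4]); p=np.median(P[l==k],0); print("ptr",p,s[k],"ang",np.degrees(np.arctan2(p[1]-a[1],p[0]-a[0])),"r",np.hypot(*(p[:2]-a)))
    return a
E
python3 - <<'E'
from h import *
P=np.load("w1.npy");c=cv2.imread("pics/w1.png")[...,::-1].astype(int)
a=analyse(P,c)
r=np.hypot(P[...,0]-a[0],P[...,1]-a[1])
m=(r>.052)&(r<.095)&(P[...,2]>.2)&(P[...,2]<.26)
m[:,:]&=np.mgrid[0:384,0:512][0]>0
ang=np.degrees(np.arctan2(P[...,1]-a[1],P[...,0]-a[0]))
mm=m&(abs(ang-31)<15); 
for rr in (.075,.08,.085):
    q=mm&(abs(r-rr)<.0025); print(rr,q.sum(),P[q].mean(0),ang[q].mean(),P[q][:,2].max())
P=np.load("top0.npy");c=cv2.imread("pics/top0.png")[...,::-1].astype(int); analyse(P,c)
cv2.imwrite("pics/w1z.png",cv2.resize(cv2.imread("pics/w1.png")[90:260,160:340],None,fx=3.4,fy=3.4,interpolation=2))
E
```

```text
disc z 0.2440051247612684
disc c [ 0.6171817  -0.11027204] rms 0.0005067778727182189
peg [ 0.5845463  -0.13003096  0.30364116] ang -148.807423919526 r 0.03815080123275218
ptr [ 0.53925045 -0.09028904  0.03009669] [268 107  15  17 112] ang 165.61817308126308 r 0.08045247130702844
0.075 12 [ 0.68200944 -0.07029142  0.22905829] 31.66136471491534 0.2308884465422822
0.08 19 [ 0.68493985 -0.06761951  0.22900826] 32.19457679974856 0.23060069540039813
0.085 42 [ 0.68913386 -0.06496211  0.23531143] 32.196810138250854 0.24277606354722997
disc z 0.24314334797630732
disc c [ 0.61472898 -0.10812055] rms 0.0013456818690725585
peg [ 0.58222388 -0.12745568  0.30340857] ang -149.25439696769368 r 0.037821017467904006
ptr [ 0.53558262 -0.08846612  0.03137384] [280 196   4   8  21] ang 166.05383493740982 r 0.08155025585831852
```

View pics/w1z.png

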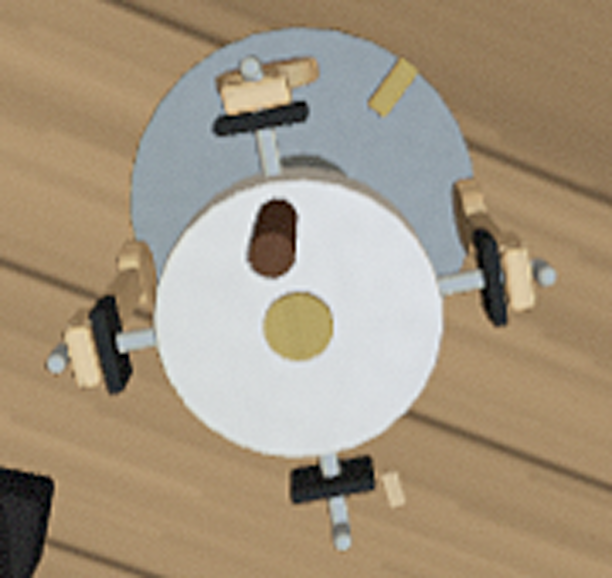

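```bash
python3 - <<'E'
from h import *
go([.5845,-.130,.42])
E
```

```text
delta mm tool: [  0.7 -13.4  -6.3] units/50mm: [ 0.013 -0.268 -0.126]
```

Request:
{"op": "jog_arm", "data": {"rows": [[[0.35, 0, -0.28, -0.14, -0.05], [0.35, 0, 0, 0, 0], [0.35, 0, 0, 0, 0]]]}}

```text
time_s: 2.33
tool_pos: [0.583, -0.1324, 0.4209]
orientation: [[-0.006, -0.508, 0.861], [0.01, 0.861, 0.508], [-1.0, 0.011, 0.0]]
wrist_force: [0.0, -0.4, 0.1]
width: 0.38
```

```bash
python3 - <<'E'
from h import *
s=st();print(yaw());go([.5845,-.130,.262])
im=get_image("wrist");save(im,"w2.png")
analyse(cloud(im,wristT(s,im)),im["pixels"].astype(int))
E
```

```text
time_s 2.325
joint_pos [0.0961, 0.1785, 0.2482, -0.0102, -1.6451, -1.1342]
tool_pos [0.583, -0.1324, 0.4209]
orientation [[-0.0056, -0.5084, 0.8611], [0.0097, 0.861, 0.5085], [-0.9999, 0.0112, 0.0001]]
wrist_force [0.0303, -0.4157, 0.1262]
wrist_torque [-0.0461, 0.0113, 0.0596]
width 0.38
120.5622734675584
delta mm tool: [158.9  -0.5   2.5] units/50mm: [ 3.178 -0.01   0.05 ]
disc z 0.24397677181198868
disc c [ 0.61757023 -0.10982037] rms 0.0006411994577217612
peg [ 0.5846586  -0.13041011  0.30372138] ang -147.96961201834512 r 0.038821555674991244
ptr [ 0.53943667 -0.09034698  0.03004351] [278 118  16  16 108] ang 166.00517740209781 r 0.08052369624299495
```

View pics/w2.png

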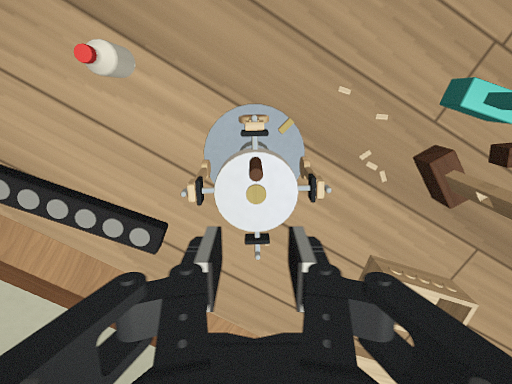

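The peg at (256,168) is centred between the fingers, so I'm descending around it.

Request:
{"op": "jog_arm", "data": {"rows": [[[0.35, 1, 0, 0.05, 0], [0.35, 1, 0, 0, 0], [0.35, 0.6, 0, 0, 0], [0.35, 0.5, 0, 0, 0], [0.35, 0, 0, 0, 0]]]}}

```text
time_s: 3.0
tool_pos: [0.5838, -0.1302, 0.2635]
orientation: [[-0.002, -0.5, 0.866], [0.01, 0.866, 0.5], [-1.0, 0.009, 0.004]]
wrist_force: [0.9, -0.2, 0.7]
width: 0.346
```

```bash
python3 - <<'E'
from h import *
s=st();print(yaw());go([.5845,-.130,.262])
im=get_image("wrist");save(im,"w3.png")
E
```

```text
time_s 3.0
joint_pos [0.0999, 0.2034, -0.0636, -0.0103, -1.3044, -1.1446]
tool_pos [0.5838, -0.1302, 0.2635]
orientation [[-0.0016, -0.4999, 0.8661], [0.0099, 0.8661, 0.4998], [-1.0, 0.0093, 0.0035]]
wrist_force [0.8692, -0.2102, 0.6501]
wrist_torque [-0.0015, -0.0216, -0.0467]
width 0.3463
119.99216186591099
delta mm tool: [ 1.5 -0.2  0.7] units/50mm: [ 0.03  -0.003  0.013]
```

View pics/w3.png

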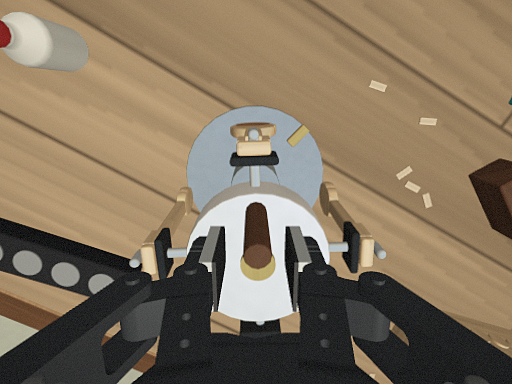

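Request:
{"op": "jog_arm", "data": {"rows": [[[0.35, 0.03, -0.12, 0.01, -0.0444], [0.35, 0, -0.106, 0.01, -0.0444], [0.35, 0, -0.106, 0.01, -0.0444], [0.35, 0, -0.106, 0.01, -0.0444], [0.35, 0, -0.106, 0.01, -0.0444], [0.35, 0, 0, 0, 0]]]}}

```text
time_s: 3.8
tool_pos: [0.6047, -0.145, 0.2701]
orientation: [[0.002, -0.945, 0.327], [0.014, 0.327, 0.945], [-1.0, 0.003, 0.014]]
wrist_force: [-0.0, -0.7, 0.1]
width: 0.352
```

```bash
cat > arc.py <<'E'
from h import *
import sys
s=st();print("yaw",yaw())
a=np.array([.6170,-.1100]);d=s["tool_pos"][:2]-a;print("tcp ang",np.degrees(np.arctan2(d[1],d[0])),"r",np.hypot(*d))
im=get_image("wrist");save(im,sys.argv[1])
analyse(cloud(im,wristT(s,im)),im["pixels"].astype(int))
E
python3 arc.py w4.png
```

```text
time_s 3.8
joint_pos [0.0689, 0.2392, -0.0009, -0.0143, -1.3279, -0.3984]
tool_pos [0.6047, -0.145, 0.2701]
orientation [[0.0018, -0.9451, 0.3268], [0.0141, 0.3268, 0.945], [-0.9999, 0.0029, 0.0139]]
wrist_force [-0.0133, -0.7349, 0.1326]
wrist_torque [-0.0543, 0.0772, 0.0436]
width 0.3518
yaw 160.9248452385655
tcp ang -109.39592115135446 r 0.0370583780293389
disc z 0.2438017274940616
disc c [ 0.61735232 -0.10987403] rms 0.0005115830637483747
peg [ 0.59792245 -0.14876663  0.31043239] ang -116.54568099644918 r 0.0434759033836633
ptr [ 0.5397438  -0.09100564  0.03044886] [303 164  21  11 189] ang 166.33521295924504 r 0.07986925675799109
```

View pics/w4.png

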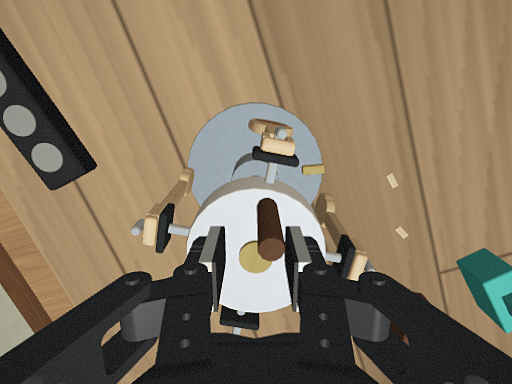

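Request:
{"op": "jog_arm", "data": {"rows": [[[0.35, 0.06, -0.106, 0.0, -0.0444], [0.35, 0.04, -0.106, 0.006, -0.0444], [0.35, 0.04, -0.106, 0.006, -0.0444], [0.35, 0.02, -0.106, 0.006, -0.0444], [0.35, 0.02, -0.106, 0.006, -0.0444], [0.35, 0.02, -0.106, 0.006, -0.0444], [0.35, 0, 0, 0, 0]]]}}

```text
time_s: 4.72
tool_pos: [0.6333, -0.1434, 0.2697]
orientation: [[0.006, -0.877, -0.481], [0.013, -0.481, 0.877], [-1.0, -0.011, 0.008]]
wrist_force: [1.1, -0.2, 0.2]
width: 0.353
```

```bash
python3 arc.py w5.png
```

```text
time_s 4.725
joint_pos [0.0693, 0.2828, 0.0561, -0.0124, -1.3372, 0.4355]
tool_pos [0.6333, -0.1434, 0.2697]
orientation [[0.0059, -0.8766, -0.4812], [0.0125, -0.4811, 0.8766], [-0.9999, -0.0112, 0.0081]]
wrist_force [1.1025, -0.1541, 0.1575]
wrist_torque [0.0082, -0.0125, -0.0349]
width 0.3531
yaw -151.24350278243014
tcp ang -64.0750789886555 r 0.03718801810926617
disc z 0.24373922302304257
disc c [ 0.61701934 -0.10981395] rms 0.000565720214050229
peg [ 0.62664091 -0.14740411  0.31033962] ang -75.64281763572983 r 0.038802002214343385
ptr [ 0.70343314 -0.15028192  0.01621615] [213 117   2   2   2] ang -25.093904593581126 r 0.0954201385606234
```

View pics/w5.png

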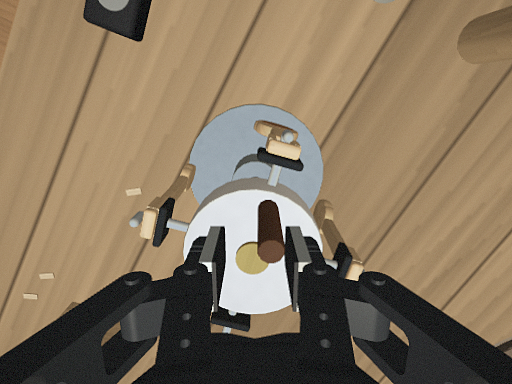

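Request:
{"op": "jog_arm", "data": {"rows": [[[0.35, 0.03, -0.106, 0.0, -0.0444], [0.35, 0.03, -0.106, 0.006, -0.0444], [0.35, 0.02, -0.106, 0.006, -0.0444], [0.35, 0.02, -0.106, 0.006, -0.0444], [0.35, 0.02, -0.106, 0.006, -0.0444], [0.35, 0.02, -0.106, 0.006, -0.0444], [0.35, 0.02, -0.09, 0.006, -0.04], [0.35, 0, 0, 0, 0]]]}}

```text
time_s: 5.78
tool_pos: [0.651, -0.1222, 0.2701]
orientation: [[0.01, -0.12, -0.993], [0.002, -0.993, 0.12], [-1.0, -0.004, -0.009]]
wrist_force: [0.4, -1.2, 0.2]
width: 0.345
```

```bash
python3 arc.py w6.png; python3 - <<'E'
from h import *
im=get_image("top");save(im,"top1.png");cv2.imwrite("pics/t1z.png",cv2.resize(im["pixels"][130:215,240:330,::-1],None,fx=6,fy=6,interpolation=2))
E
```

```text
time_s 5.775
joint_pos [0.1074, 0.3006, 0.077, -0.0014, -1.3372, 1.3431]
tool_pos [0.651, -0.1222, 0.2701]
orientation [[0.0098, -0.1204, -0.9927], [0.0024, -0.9927, 0.1204], [-0.9999, -0.0036, -0.0094]]
wrist_force [0.3657, -1.2144, 0.1941]
wrist_torque [0.0653, 0.039, -0.0607]
width 0.345
yaw -96.91398831042711
tcp ang -19.76822988462919 r 0.03608746781524498
disc z 0.24368103886192016
disc c [ 0.61687478 -0.10986514] rms 0.0036320176103079066
peg [ 0.65526898 -0.12961546  0.30989773] ang -27.221694033335588 r 0.04317626928232065
ptr [ 0.70441331 -0.14794618  0.01057965] [269 108   1   1   1] ang -23.510019960846375 r 0.09546287512772911
```

View pics/w6.png

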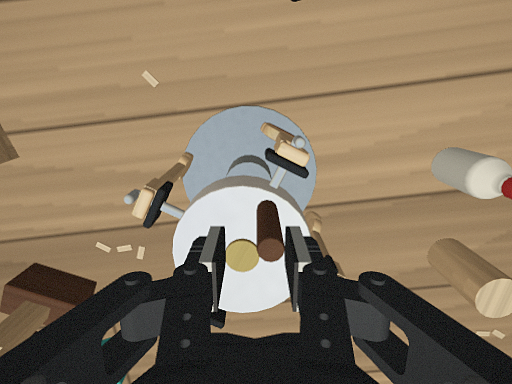

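View pics/t1z.png

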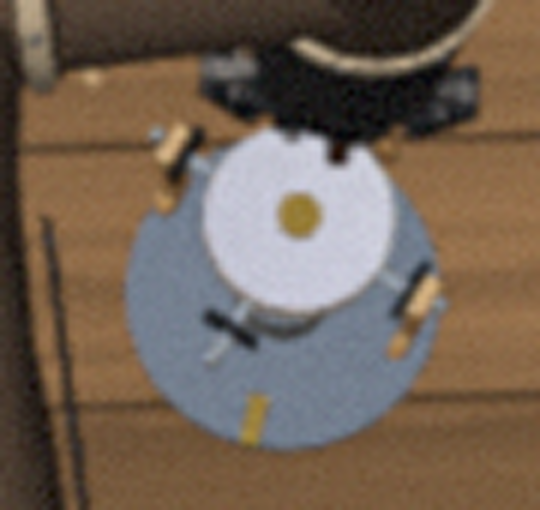

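```bash
cat > hookang.py <<'E'
from h import *
import sys
im=get_image("top");save(im,sys.argv[1]);P=cloud(im);c=im["pixels"].astype(int)
cv2.imwrite("pics/z_"+sys.argv[1],cv2.resize(im["pixels"][130:215,240:330,::-1],None,fx=6,fy=6,interpolation=2))
a=analyse(P,c,ax=(.615,-.108))
a=np.array([.6147,-.1081])
for z0,z1,r0,r1,A0,A1,name in ((.2,.26,.072,.095,110,200,"hook tip"),(.2,.26,.053,.09,110,200,"hook all")):
    r=np.hypot(P[...,0]-a[0],P[...,1]-a[1]);ang=np.degrees(np.arctan2(P[...,1]-a[1],P[...,0]-a[0]))%360
    m=(r>r0)&(r<r1)&(P[...,2]>z0)&(P[...,2]<z1)&(ang>A0)&(ang<A1)
    q=P[m][:,:2].mean(0)-a; print(name,m.sum(),np.degrees(np.arctan2(q[1],q[0])),np.hypot(*q),"z",np.percentile(P[m][:,2],[10,50,90]))
E
python3 hookang.py top2.png
```

```text
disc z 0.24374447204548866
disc c [ 0.61474599 -0.10808991] rms 0.0015304617171930993
peg [ 0.63968466 -0.11998754  0.31299606] ang -25.504676674698118 r 0.027631339299610373
ptr [ 0.53524432 -0.08872001  0.02883897] [280 196   4   8  22] ang 166.30715941996272 r 0.08182730761184223
hook tip 12 146.673399072188 0.08078922052162643 z [0.22423001 0.22943536 0.24077369]
hook all 45 146.5598199061847 0.06973110820252515 z [0.22547032 0.23266791 0.24056477]
```

Request:
{"op": "jog_arm", "data": {"rows": [[[0.35, 0.02, -0.106, 0.0, -0.0444], [0.35, 0.02, -0.106, 0.006, -0.03], [0.35, 0, 0, 0, 0], [0.35, 0, 0, 0, 0]]]}}

```text
time_s: 6.42
tool_pos: [0.6527, -0.1141, 0.2703]
orientation: [[0.014, 0.107, -0.994], [-0.001, -0.994, -0.107], [-1.0, 0.002, -0.014]]
wrist_force: [1.2, -0.1, 1.1]
width: 0.35
```

```bash
python3 hookang.py top3.png; python3 arc.py w7.png
```

```text
disc z 0.2434215355764061
disc c [ 0.61463607 -0.10791632] rms 0.0015305074533825966
peg [ 0.63934788 -0.09454371  0.30908124] ang 28.41968632648854 r 0.028098043241852014
ptr [ 0.53490213 -0.08847335  0.03188047] [280 196   4   9  23] ang 166.29598263312056 r 0.08207027363103385
hook tip 12 159.4935983319433 0.08145024678544066 z [0.22572362 0.2325282  0.24141511]
hook all 48 159.5887910768192 0.06984693804396268 z [0.22601612 0.23335108 0.24153926]
time_s 6.475
joint_pos [0.1221, 0.2976, 0.0716, 0.0025, -1.3308, 1.5558]
tool_pos [0.6527, -0.1142, 0.2703]
orientation [[0.0143, 0.1074, -0.9941], [-0.0007, -0.9942, -0.1074], [-0.9999, 0.0022, -0.0141]]
wrist_force [-0.2729, 0.1013, 1.0634]
wrist_torque [-0.0207, 0.029, -0.0109]
width 0.3536
yaw -83.834632963019
tcp ang -6.630822411254243 r 0.035940904261409654
disc z 0.24367187606347096
disc c [ 0.61680493 -0.10982432] rms 0.0030232985041155807
peg [ 0.65764203 -0.12218797  0.31033972] ang -16.8439639564044 r 0.04266764508955194
ptr [ 0.70433955 -0.0706141   0.01700326] [225 109   1   1   1] ang 24.129498129852283 r 0.09591532799960105
```

Request:
{"op": "jog_arm", "data": {"rows": [[[0.35, 0.02, -0.1, 0.0, 0], [0.35, 0, 0, 0, 0]]]}}

```text
time_s: 6.78
tool_pos: [0.654, -0.1106, 0.2703]
orientation: [[0.018, 0.106, -0.994], [-0.003, -0.994, -0.106], [-1.0, 0.005, -0.018]]
wrist_force: [-0.3, 0.4, 0.2]
width: 0.35
```

```bash
python3 hookang.py top4.png; python3 - <<'E'
from h import *
st()
E
```

```text
disc z 0.24347011204673108
disc c [ 0.61515658 -0.10750955] rms 0.0015269034442466046
peg [ 0.6389074  -0.09044757  0.31363905] ang 35.69251165811282 r 0.029244018873256065
ptr [ 0.53707587 -0.08857173  0.02848442] [280 196   4   8  20] ang 166.36665559483097 r 0.08034450224117688
hook tip 12 165.59015821872802 0.08017058724874908 z [0.22638234 0.23051339 0.23690177]
hook all 49 165.6713596017857 0.06927314103164761 z [0.22379413 0.23370914 0.2411586 ]
time_s 6.825
joint_pos [0.1292, 0.2957, 0.0677, 0.0056, -1.3254, 1.5463]
tool_pos [0.6538, -0.1106, 0.2703]
orientation [[0.0179, 0.1058, -0.9942], [-0.0031, -0.9944, -0.1059], [-0.9998, 0.005, -0.0175]]
wrist_force [0.1521, 0.5212, -0.0741]
wrist_torque [0.0296, 0.067, -0.0412]
width 0.3516
```

View pics/z_top4.png

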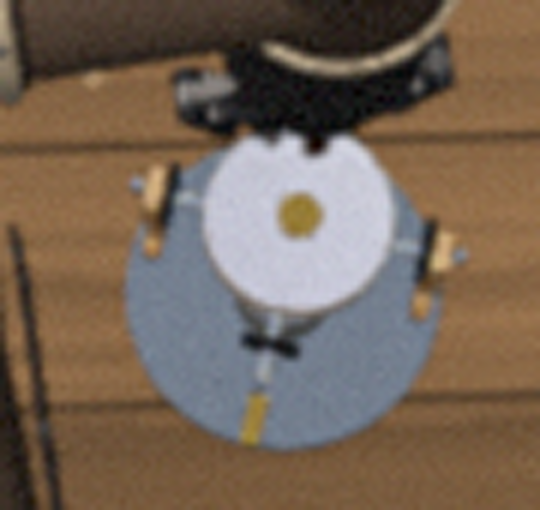

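Request:
{"op": "jog_arm", "data": {"rows": [[[0.35, 0, 0.1, 0, 0], [0.35, -0.6, 0, 0, 0], [0.35, -1, 0, 0, 0], [0.5, -1, 0, 0, 0], [0.7, -0.5, -0.4, 0.2, 0.04], [1, 0, -1, 0.5, 0.05], [1, 0, -1, 0.6, 0.05], [1, 0, -1, 0.9, 0.05]]]}}

```text
time_s: 7.82
tool_pos: [0.5707, 0.0658, 0.4256]
orientation: [[0.01, -0.493, -0.87], [-0.001, -0.87, 0.493], [-1.0, -0.004, -0.01]]
wrist_force: [0.2, 0.5, 0.9]
width: 0.999
```

```bash
python3 hookang.py top5.png; python3 - <<'E'
from h import *
st();print(yaw());go([.51,.21,.42])
E
```

```text
disc z 0.24367002263316095
disc c [ 0.61534752 -0.10819638] rms 0.0008233188008031604
peg [ 0.65057741 -0.1177986   0.30288827] ang -15.24612797250664 r 0.03651503704091551
ptr [ 0.53495408 -0.08844108  0.029687  ] [280 196   4   9  24] ang 166.19409619973322 r 0.08278512485416747
hook tip 12 165.5894254046383 0.08020426748716689 z [0.2251869  0.22866495 0.24237458]
hook all 48 165.63756463551445 0.0694648372559323 z [0.22360349 0.23275887 0.24019681]
time_s 7.875
joint_pos [0.4686, 0.1211, 0.1851, 0.0036, -1.6243, 0.575]
tool_pos [0.5686, 0.0712, 0.426]
orientation [[0.011, -0.5033, -0.8641], [0.0015, -0.8641, 0.5033], [-0.9999, -0.0068, -0.0087]]
wrist_force [-0.1557, -0.9002, -1.0002]
wrist_torque [0.0904, 0.1106, -0.0115]
width 1.0007
-120.21657160283985
delta mm tool: [  5.6 -90.4 120.5] units/50mm: [ 0.112 -1.808  2.411]
```

Request:
{"op": "jog_arm", "data": {"rows": [[[1, 0.1, -0.9, 1, 0], [1, 0, -0.9, 1, -0.01], [1, 0, 0, 0.2, 0], [1, 0, 0, 0, 0]]]}}

```text
time_s: 8.38
tool_pos: [0.5212, 0.1924, 0.4214]
orientation: [[0.01, -0.474, -0.881], [0.002, -0.881, 0.474], [-1.0, -0.007, -0.008]]
wrist_force: [-0.4, -0.2, 0.8]
width: 1.005
```

```bash
cat > mal.py <<'E'
from h import *
import sys
s=st();print("yaw",yaw(s))
im=get_image("wrist");save(im,sys.argv[1]);P=cloud(im,wristT(s,im))
nm=(np.hypot(P[...,0]-.468,P[...,1]-.2105)<.08)
for lo,hi in((.05,.075),(.195,.225)):
    m=nm&(P[...,2]>lo)&(P[...,2]<hi)
    print(lo,m.sum(),np.median(P[m],0),cv2.minAreaRect(P[m][:,:2].astype(np.float32)))
E
python3 mal.py w8.png
```

```text
time_s 8.375
joint_pos [0.7099, 0.09, 0.1391, 0.005, -1.6109, 0.3675]
tool_pos [0.5212, 0.1924, 0.4214]
orientation [[0.0101, -0.4738, -0.8806], [0.0021, -0.8806, 0.4738], [-0.9999, -0.0066, -0.0079]]
wrist_force [-0.4259, -0.2126, 0.8436]
wrist_torque [-0.0968, 0.0771, 0.0463]
width 1.0047
yaw -118.28122180113672
0.05 1202 [0.47639278 0.20341728 0.06239152] ((0.47023600339889526, 0.21025460958480835), (0.09996547549962997, 0.048610277473926544), 61.69970703125)
0.195 453 [0.4722531  0.20926913 0.21229089] ((0.4706443250179291, 0.20998945832252502), (0.033911991864442825, 0.017865490168333054), 61.57979202270508)
```

View pics/w8.png

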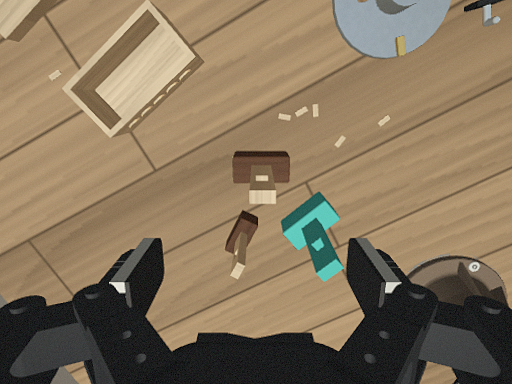

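```bash
python3 - <<'E'
from h import *
go([.4705,.210,.26])
E
```

```text
delta mm tool: [160.7   9.5  54.7] units/50mm: [3.214 0.189 1.093]
```

Request:
{"op": "jog_arm", "data": {"rows": [[[1, 0, 0.1, 0.6, 0], [1, 0.2, 0.1, 0.5, 0], [1, 1, 0, 0, 0], [1, 1, 0, 0, 0], [1, 0.8, 0, 0, 0], [1, 0.2, 0, 0, 0], [1, 0, 0, 0, 0]]]}}

```text
time_s: 9.3
tool_pos: [0.4739, 0.2025, 0.2588]
orientation: [[0.013, -0.486, -0.874], [0.003, -0.874, 0.486], [-1.0, -0.009, -0.01]]
wrist_force: [0.2, 0.2, 1.1]
width: 1.0
```

```bash
python3 mal.py w9.png;python3 - <<'E'
from h import *
go([.4705,.210,.170])
E
```

```text
time_s 9.3
joint_pos [0.7912, 0.0511, -0.2601, 0.0075, -1.248, 0.2701]
tool_pos [0.4739, 0.2025, 0.2588]
orientation [[0.0133, -0.4857, -0.874], [0.0033, -0.8741, 0.4857], [-0.9999, -0.0094, -0.01]]
wrist_force [0.2072, 0.1508, 1.1444]
wrist_torque [-0.0041, -0.0027, 0.0425]
width 0.9997
yaw -119.05728660137885
0.05 2512 [0.47732977 0.19930352 0.06239808] ((0.4709338843822479, 0.2097078561782837), (0.10004890710115433, 0.04899615794420242), 62.157073974609375)
0.195 1349 [0.47194533 0.20895785 0.21233507] ((0.4701889455318451, 0.2099512815475464), (0.033906493335962296, 0.018819116055965424), 62.038021087646484)
delta mm tool: [89.2 -3.6  7.5] units/50mm: [ 1.785 -0.073  0.149]
```

View pics/w9.png

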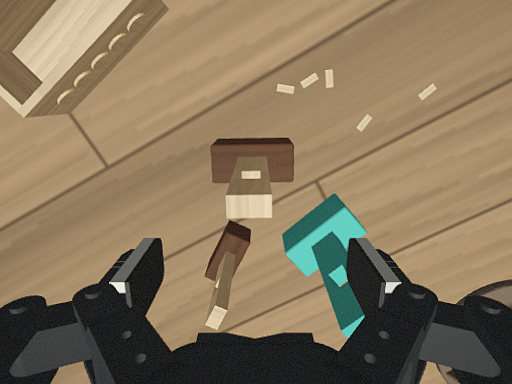

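Request:
{"op": "jog_arm", "data": {"rows": [[[1, 0, -0.08, 0.16, -0.006], [1, 0.9, 0, 0, 0], [1, 0.5, 0, 0.01, 0], [1, 0.3, 0, 0, 0], [1, 0.05, 0, 0, 0]]]}}

```text
time_s: 9.98
tool_pos: [0.4734, 0.2157, 0.1771]
orientation: [[0.024, -0.465, -0.885], [0.012, -0.885, 0.465], [-1.0, -0.022, -0.016]]
wrist_force: [0.4, 0.0, 0.0]
width: 0.999
```

```bash
python3 mal.py w10.png;python3 - <<'E'
from h import *
go([.4703,.210,.170])
E
```

```text
time_s 9.975
joint_pos [0.8127, 0.106, -0.3922, 0.0105, -1.047, 0.2692]
tool_pos [0.4734, 0.2157, 0.1771]
orientation [[0.0242, -0.4649, -0.885], [0.0124, -0.8851, 0.4653], [-0.9996, -0.0222, -0.0157]]
wrist_force [0.4067, 0.0016, 0.0447]
wrist_torque [-0.0565, 0.1197, -0.0331]
width 0.9985
yaw -117.71083276805507
0.05 3953 [0.47769129 0.2027189  0.06244763] ((0.4711068868637085, 0.2096254527568817), (0.10017126798629761, 0.04812834411859512), 61.905250549316406)
0.195 3892 [0.4721819  0.20797638 0.21239686] ((0.47174543142318726, 0.21148750185966492), (0.10371773689985275, 0.022680651396512985), 62.50070571899414)
delta mm tool: [7.3 7.  0.4] units/50mm: [0.146 0.14  0.008]
```

View pics/w10.png

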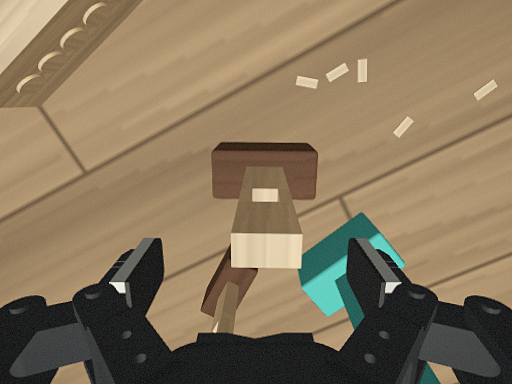

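Request:
{"op": "jog_arm", "data": {"rows": [[[1, 0.12, 0.16, 0.01, 0], [1, 0, 0, 0, 0], [1, 0, 0, 0, 0]]]}}

```text
time_s: 10.4
tool_pos: [0.4704, 0.2094, 0.1732]
orientation: [[0.028, -0.464, -0.885], [0.015, -0.885, 0.465], [-1.0, -0.026, -0.017]]
wrist_force: [-0.2, -0.4, -0.6]
width: 1.003
```

```bash
python3 - <<'E'
from h import *
st();go([.4705,.210,.170])
E
```

```text
time_s 10.4
joint_pos [0.8086, 0.0975, -0.4121, 0.0112, -1.0313, 0.2731]
tool_pos [0.4704, 0.2094, 0.1732]
orientation [[0.0276, -0.4644, -0.8852], [0.015, -0.8852, 0.4649], [-0.9995, -0.0261, -0.0175]]
wrist_force [-0.2402, -0.4033, -0.5644]
wrist_torque [-0.0166, 0.1395, -0.0375]
width 1.0031
delta mm tool: [ 3.2 -0.5  0.2] units/50mm: [ 0.063 -0.01   0.004]
```

Request:
{"op": "jog_arm", "data": {"rows": [[[0.3, 0.06, 0, 0, 0], [0.3, 0, 0, 0, 0], [0.3, 0, 0, 0, 0], [0.3, 0, 0, 0, 0]]]}}

```text
time_s: 10.9
tool_pos: [0.4712, 0.21, 0.1709]
orientation: [[0.029, -0.464, -0.885], [0.016, -0.885, 0.465], [-0.999, -0.028, -0.018]]
wrist_force: [-0.4, -0.1, 1.5]
width: 0.38
```

```bash
python3 mal.py w11.png
```

```text
time_s 10.9
joint_pos [0.8085, 0.0999, -0.4152, 0.0118, -1.0239, 0.2731]
tool_pos [0.4712, 0.21, 0.1709]
orientation [[0.0293, -0.4642, -0.8852], [0.0161, -0.8853, 0.4648], [-0.9994, -0.0278, -0.0185]]
wrist_force [-0.3571, -0.0685, 1.5173]
wrist_torque [-0.1178, 0.2488, 0.0037]
width 0.38
yaw -117.66998153296095
0.05 4098 [0.47783228 0.201541   0.0627632 ] ((0.4713437259197235, 0.20967255532741547), (0.09989025443792343, 0.04804128780961037), 61.973297119140625)
0.195 4943 [0.47244753 0.20741973 0.21274323] ((0.470453679561615, 0.2083148956298828), (0.0597410574555397, 0.02371946908533573), 62.74061584472656)
```

View pics/w11.png

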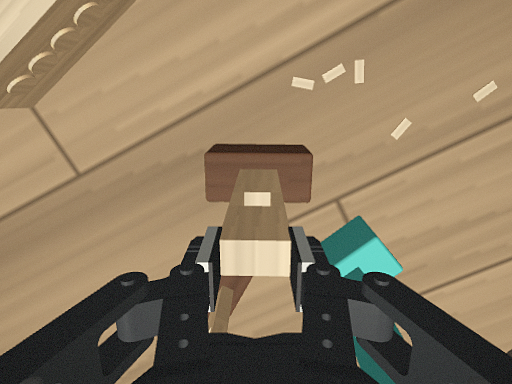

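Request:
{"op": "jog_arm", "data": {"rows": [[[0, 0, 0, 0, 0], [0, 0, 0, 0, 0], [0, -0.4, 0, 0, 0], [0, -1, 0, 0, 0], [0, -1, 0, 0, 0], [0, -0.4, 0, 0, 0]]]}}

```text
time_s: 11.7
tool_pos: [0.4642, 0.206, 0.3097]
orientation: [[0.02, -0.465, -0.885], [0.01, -0.885, 0.466], [-1.0, -0.018, -0.013]]
wrist_force: [-0.1, -0.3, -2.7]
width: 0.38
```

```bash
python3 - <<'E'
from h import *
s=st();print(yaw())
im=get_image("wrist");save(im,"w12.png")
E
```

```text
time_s 11.7
joint_pos [0.8111, 0.0099, -0.1896, 0.0076, -1.3504, 0.2737]
tool_pos [0.4642, 0.206, 0.3097]
orientation [[0.0198, -0.4654, -0.8849], [0.0101, -0.8849, 0.4657], [-0.9998, -0.0181, -0.0128]]
wrist_force [-0.0744, -0.2906, -2.6752]
wrist_torque [-0.0114, 0.0544, 0.0262]
width 0.3802
-117.7438798247388
```

View pics/w12.png

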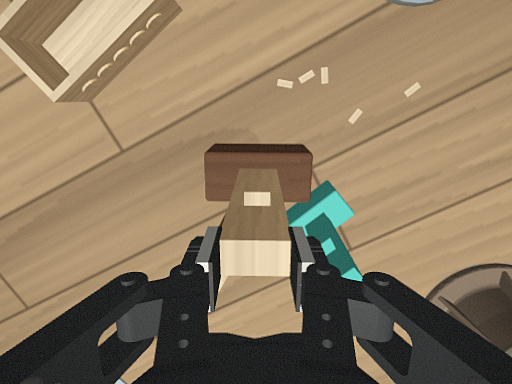

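```bash
python3 - <<'E'
from h import *
go([.4899,-.0778,.30])
E
```

```text
delta mm tool: [   8.8  239.8 -154.3] units/50mm: [ 0.176  4.796 -3.086]
```

Request:
{"op": "jog_arm", "data": {"rows": [[[0, 0, 0.4, -0.25, 0], [0, 0.05, 0.8, -0.5, 0], [0, 0.05, 0.9, -0.6, 0], [0, 0.05, 0.9, -0.6, 0], [0, 0, 0.9, -0.55, 0], [0, 0, 0.5, -0.3, -0.03], [0, 0, 0.3, -0.2, -0.045], [0, 0, 0, 0, 0]]]}}

```text
time_s: 12.75
tool_pos: [0.4852, -0.0791, 0.2898]
orientation: [[0.006, -0.24, -0.971], [0.011, -0.971, 0.24], [-1.0, -0.012, -0.003]]
wrist_force: [0.0, 0.8, -2.4]
width: 0.378
```

```bash
python3 - <<'E'
from h import *
s=st();print(yaw());go([.4899,-.0778,.2525])
im=get_image("wrist");save(im,"w13.png");P=cloud(im,wristT(s,im));analyse(P,im["pixels"].astype(int),ax=(.617,-.110))
im=get_image("scene");save(im,"scene1.png");cv2.imwrite("pics/s1z.png",cv2.resize(im["pixels"][140:290,200:330,::-1],None,fx=4,fy=4,interpolation=2))
E
```

```text
time_s 12.75
joint_pos [0.2313, 0.0009, -0.2357, -0.0092, -1.3258, 1.0995]
tool_pos [0.4852, -0.0791, 0.2898]
orientation [[0.0062, -0.2398, -0.9708], [0.0107, -0.9708, 0.2398], [-0.9999, -0.0118, -0.0034]]
wrist_force [0.0349, 0.8208, -2.4101]
wrist_torque [0.0428, 0.1256, 0.0516]
width 0.3779
-103.87359672057575
delta mm tool: [37.3 -1.9 -4.1] units/50mm: [ 0.746 -0.038 -0.082]
disc z 0.24377104671622415
disc c [ 0.61764566 -0.10997912] rms 0.00747273491307007
ptr [ 0.53394422 -0.09256398  0.03027541] [257 105   2  14  27] ang 168.2465764050101 r 0.08549396843475782
```

View pics/w13.png

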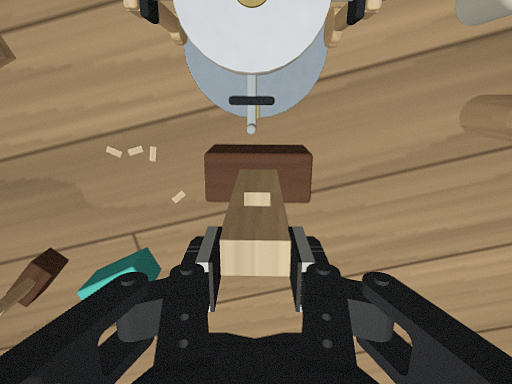

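View pics/s1z.png

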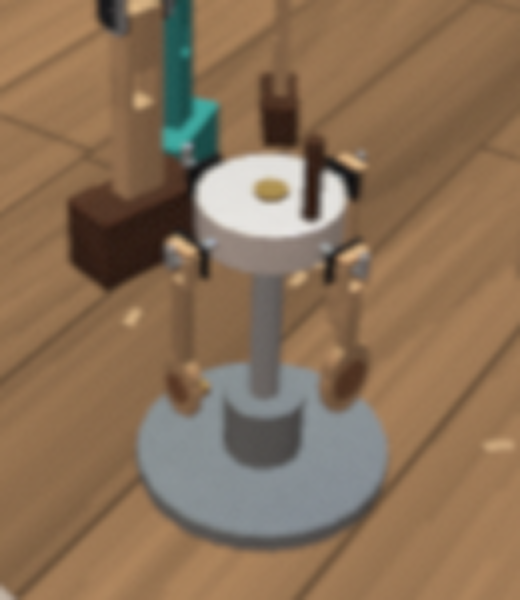

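```bash
cat > rel.py <<'E'
from h import *
import sys
s=ctrl.observe()
im=get_image("wrist");save(im,sys.argv[1]);c=im["pixels"].astype(int)
Pw=cloud(im,wristT(s,im));Pt=cloud(im,np.array(im["hand_eye"]))
def box(v0,v1,u0,u1,cond): 
    B=np.zeros(c.shape[:2],bool);B[v0:v1,u0:u1]=1
    return B&cond
sat=c.max(-1)-c.min(-1)
E
cat > r1.py <<'E'
exec(open("rel.py").read())
a=np.array([.6172,-.1099]);th=np.radians(165.9);u=np.array([np.cos(th),np.sin(th)]);t=np.array([-u[1],u[0]])
d=Pw[...,:2]-a; R=d@u;T=d@t;Z=Pw[...,2]
m=box(60,150,225,280,(Z>.2)&(Z<.26)&(R>.053))
for r0 in np.arange(.054,.096,.004):
    q=m&(R>=r0)&(R<r0+.004)
    if q.any(): print(round(r0,3),q.sum(),"T mean",np.round(T[q].mean()*1e3,1),"min/max",np.round(T[q].min()*1e3,1),np.round(T[q].max()*1e3,1),"Zmed,max",np.round(np.median(Z[q]),4),np.round(Z[q].max(),4))
# handle
m=box(150,290,200,310,(Pt[...,0]<.03)&(Pt[...,0]>-.07)&(abs(Pt[...,1])<.03)&(abs(Pt[...,2])<.04)); 
top=m&(Pt[...,0]<-.035); print("top face tool:",np.median(Pt[top],0),cv2.minAreaRect(Pt[top][:,1:].astype(np.float32)))
print("mallet top R,T,Z",R[top].mean(),T[top].mean(),np.median(Z[top]))
# hole: pixels in handle inner face region with depth jump
for v in range(172,246,3): print(v,np.round(Pt[v,257]*1e3,1),c[v,257])
E
python3 r1.py w14.png
```

```text
0.054 60 T mean -0.6 min/max -3.9 2.6 Zmed,max 0.2285 0.2301
0.058 60 T mean -0.6 min/max -3.9 2.6 Zmed,max 0.2287 0.2304
0.062 194 T mean -0.6 min/max -16.2 15.1 Zmed,max 0.237 0.2395
0.066 252 T mean 0.1 min/max -16.2 15.3 Zmed,max 0.2374 0.2391
0.07 50 T mean -0.6 min/max -4.0 2.7 Zmed,max 0.2283 0.2299
0.074 59 T mean -0.5 min/max -4.0 2.7 Zmed,max 0.2282 0.2309
0.078 55 T mean -0.6 min/max -4.0 2.7 Zmed,max 0.2284 0.2297
0.082 73 T mean -0.5 min/max -4.0 2.8 Zmed,max 0.2381 0.2421
0.086 35 T mean -0.4 min/max -3.6 2.8 Zmed,max 0.24 0.2414
top face tool: [-0.04226748  0.00092494 -0.00541811] ((0.0007301270961761475, -0.0011544842272996902), (0.023592885583639145, 0.05132271349430084), 89.81951904296875)
mallet top R,T,Z 0.1317661154126871 0.002454069405297698 0.3323709763979075
172 [97.5  2.8 -6. ] [111  87  64]
175 [87.   2.7 -6. ] [111  92  66]
178 [74.8  2.6 -6.7] [112  92  66]
181 [66.2  2.6 -6.6] [112  92  66]
184 [56.6  2.5 -6.9] [118  98  73]
187 [46.7  2.4 -7.5] [114  95  68]
190 [40.1  2.4 -7.3] [114  95  66]
193 [34.3  2.4 -6.9] [224 207 173]
196 [35.5  2.4 -4.4] [217 198 167]
199 [35.2  2.4 -2.2] [215 196 163]
202 [33.9  2.4 -0.5] [216 198 164]
205 [34.1  2.4  1.8] [198 178 146]
208 [ 2.9  2.1 -7.7] [110  91  67]
211 [-3.5  2.1 -8.3] [107  89  63]
214 [-7.4  2.1 -8.1] [107  89  64]
217 [-12.7   2.   -8.4] [109  92  66]
220 [-16.5   2.   -8.3] [111  90  68]
223 [-21.5   2.   -8.7] [108  87  61]
226 [-25.2   1.9  -8.7] [113  95  69]
229 [-29.    1.9  -8.8] [119  98  67]
232 [-32.8   1.9  -8.9] [121 100  74]
235 [-34.8   1.9  -8.3] [122 100  72]
238 [-38.8   1.9  -8.7] [120  98  71]
241 [-41.6   1.8  -8.6] [224 206 172]
244 [-42.1   1.8  -7.3] [215 198 164]
```

```bash
cat > eye.py <<'E'
from h import *
E_T=np.array([.0198,.0022,.0014])
a=np.array([.6172,-.1099]);th=np.radians(165.9);u=np.array([np.cos(th),np.sin(th),0]);t=np.array([-u[1],u[0],0])
def eye(R,T,Z):
    s=ctrl.observe();O=np.array(s["orientation"]);e=O@E_T+s["tool_pos"]
    d=e-[*a,0];print("t",round(s["time_s"],2),"eye R,T,Z mm",np.round([d@u*1e3,d@t*1e3,e[2]*1e3],1),"yaw",round(yaw(s),2),"tiltx",np.round(O[:,0],3),"F",np.round(s["wrist_force"],1),"Fr,Ft",np.round([np.dot(s["wrist_force"],u),np.dot(s["wrist_force"],t)],1),"w",round(s["width"],3))
    g=np.array([*a,0])+u*R/1e3+t*T/1e3+np.array([0,0,Z/1e3]); dd=O.T@(g-e)
    print("to goal (tool mm)",np.round(dd*1e3,1),"units",np.round(dd/.05,3))
if __name__=="__main__":
    import sys; eye(*map(float,sys.argv[1:4]))
E
python3 eye.py 115 -0.6 231.5
```

```text
t 12.9 eye R,T,Z mm [136.9   2.8 270.7] yaw -103.89 tiltx [ 0.007  0.011 -1.   ] F [ 0.2 -0.4 -1.9] Fr,Ft [-0.2  0.3] w 0.379
to goal (tool mm) [ 39.4  -2.8 -21.7] units [ 0.788 -0.056 -0.434]
```

Request:
{"op": "jog_arm", "data": {"rows": [[[0, 0.4, -0.06, 0, 0], [0, 0.38, 0, -0.2, 0], [0, 0, 0, -0.23, 0], [0, 0, 0, 0, 0]]]}}

```text
time_s: 13.4
tool_pos: [0.5086, -0.0764, 0.2516]
orientation: [[0.009, -0.241, -0.97], [0.012, -0.97, 0.241], [-1.0, -0.013, -0.006]]
wrist_force: [-0.6, 0.6, -1.9]
width: 0.38
```

```bash
python3 eye.py 115 -0.6 231.5; python3 r1.py w15.png
```

```text
t 13.4 eye R,T,Z mm [114.8  -4.  231.8] yaw -103.95 tiltx [ 0.009  0.012 -1.   ] F [-0.6  0.6 -1.9] Fr,Ft [ 0.8 -0.5] w 0.38
to goal (tool mm) [0.2 3.5 0.3] units [0.005 0.069 0.005]
0.054 77 T mean -0.6 min/max -3.7 2.5 Zmed,max 0.2287 0.2302
0.058 74 T mean -0.6 min/max -3.7 2.6 Zmed,max 0.2286 0.2305
0.062 330 T mean -3.1 min/max -16.1 9.9 Zmed,max 0.2356 0.2387
0.066 258 T mean -3.4 min/max -16.2 9.0 Zmed,max 0.2373 0.2389
0.07 62 T mean -1.6 min/max -10.8 2.8 Zmed,max 0.229 0.2369
0.074 2 T mean -0.7 min/max -3.6 2.1 Zmed,max 0.2269 0.2271
top face tool: [-0.04228971  0.00047329 -0.00540551] ((0.0006020106375217438, -0.0013629132881760597), (0.02325810305774212, 0.0516316182911396), 89.56147003173828)
mallet top R,T,Z 0.10963301080825852 -0.0046579990596822595 0.293866624654573
172 [98.   2.8 -5.9] [106  96  79]
175 [86.3  2.7 -6.2] [103  83  54]
178 [76.9  2.7 -6.1] [110  88  63]
181 [67.2  2.6 -6.3] [107  85  57]
184 [56.3  2.5 -7. ] [117  96  73]
187 [48.9  2.5 -6.8] [109  88  62]
190 [40.8  2.4 -7.1] [109  87  60]
193 [33.7  2.4 -7.1] [212 193 160]
196 [34.4  2.4 -4.7] [213 193 160]
199 [35.2  2.4 -2.2] [214 195 163]
202 [34.3  2.4 -0.3] [213 194 162]
205 [35.5  2.4  2.3] [204 186 154]
208 [ 3.2  2.1 -7.6] [103  79  51]
211 [-3.6  2.1 -8.4] [106  84  64]
214 [-7.4  2.1 -8.1] [107  89  65]
217 [-11.9   2.   -8.1] [109  89  64]
220 [-16.8   2.   -8.4] [108  85  61]
223 [-21.2   2.   -8.6] [108  88  61]
226 [-24.9   2.   -8.6] [115  90  67]
229 [-27.6   1.9  -8.1] [112  90  62]
232 [-32.8   1.9  -8.9] [115  95  67]
235 [-34.9   1.9  -8.4] [114  92  63]
238 [-38.9   1.9  -8.8] [112  92  63]
241 [-41.4   1.8  -8.5] [222 204 169]
244 [-42.2   1.8  -7.4] [211 193 159]
```

View pics/w15.png

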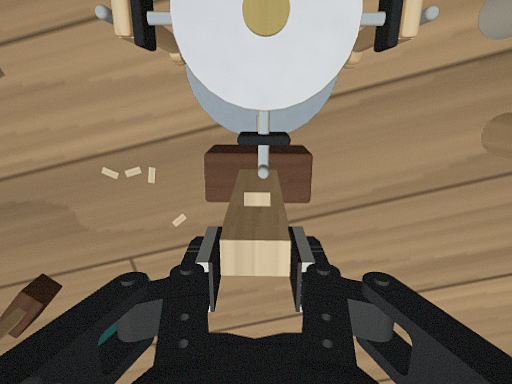

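Request:
{"op": "jog_arm", "data": {"rows": [[[0, 0, 0.08, 0, 0], [0, 0, 0, -0.14, 0]]]}}

```text
time_s: 13.7
tool_pos: [0.514, -0.082, 0.2528]
orientation: [[0.011, -0.241, -0.97], [0.012, -0.97, 0.241], [-1.0, -0.014, -0.007]]
wrist_force: [-0.0, -0.0, -2.9]
width: 0.382
```

```bash
python3 eye.py 100 -0.6 231.5; python3 r1.py w16.png | head -3
```

```text
t 13.7 eye R,T,Z mm [108.1  -0.  233. ] yaw -103.94 tiltx [ 0.011  0.012 -1.   ] F [-0.  -0.  -2.9] Fr,Ft [0. 0.] w 0.382
to goal (tool mm) [ 1.6 -0.5 -8.1] units [ 0.031 -0.011 -0.163]
0.054 72 T mean -0.3 min/max -3.4 2.9 Zmed,max 0.2287 0.2305
0.058 70 T mean -0.2 min/max -3.4 2.9 Zmed,max 0.2284 0.2302
0.062 428 T mean -1.0 min/max -15.9 14.4 Zmed,max 0.2347 0.2388
```

View pics/w16.png

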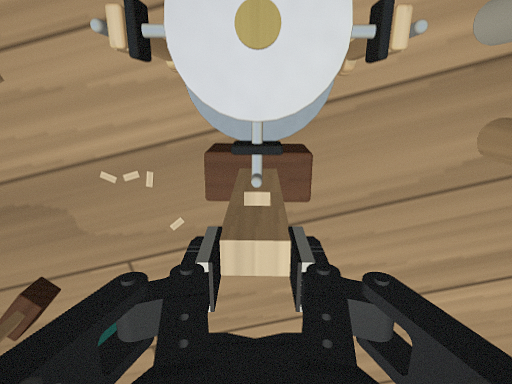

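Request:
{"op": "jog_arm", "data": {"rows": [[[0, 0.03, -0.01, -0.2, 0], [0, 0.01, 0, -0.2, 0]]]}}

```text
time_s: 14.0
tool_pos: [0.5358, -0.0867, 0.2513]
orientation: [[0.012, -0.241, -0.97], [0.012, -0.97, 0.241], [-1.0, -0.015, -0.009]]
wrist_force: [-0.1, -0.5, -2.4]
width: 0.381
```

```bash
python3 eye.py 80 -0.4 231.5; python3 r1.py w17.png | head -3
```

```text
t 14.0 eye R,T,Z mm [ 85.8  -0.8 231.5] yaw -103.94 tiltx [ 0.012  0.012 -1.   ] F [-0.1 -0.5 -2.4] Fr,Ft [-0.   0.5] w 0.381
to goal (tool mm) [ 0.   0.4 -5.8] units [ 0.001  0.008 -0.115]
top face tool: [-0.04224413  0.00047187 -0.00541899] ((0.0005954168736934662, -0.0010296814143657684), (0.05162516608834267, 0.023830948397517204), 0.20624862611293793)
mallet top R,T,Z 0.08081979732239158 -0.0012977517227501388 0.2935579540878197
172 [ 22.2   2.2 -24.9] [170 181 189]
```

View pics/w17.png

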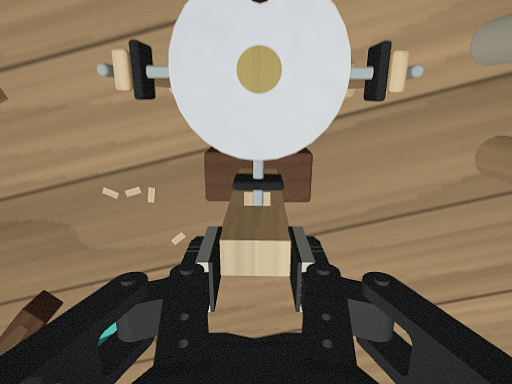

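Request:
{"op": "jog_arm", "data": {"rows": [[[0, 0.01, 0.01, -0.16, 0], [0, 0, 0, -0.06, 0]]]}}

```text
time_s: 14.3
tool_pos: [0.5478, -0.0903, 0.2501]
orientation: [[0.01, -0.241, -0.97], [0.012, -0.97, 0.241], [-1.0, -0.014, -0.007]]
wrist_force: [-2.9, 2.5, -1.2]
width: 0.377
```

```bash
python3 eye.py 71.5 -0.5 231.5
```

```text
t 14.3 eye R,T,Z mm [ 7.340e+01 -2.000e-01  2.302e+02] yaw -103.96 tiltx [ 0.01   0.012 -1.   ] F [-2.9  2.5 -1.2] Fr,Ft [ 3.4 -1.7] w 0.377
to goal (tool mm) [-1.3 -0.3 -1.9] units [-0.025 -0.007 -0.037]
```

Request:
{"op": "jog_arm", "data": {"rows": [[[0, -0.01, 0, -0.08, 0], [0, 0, 0, -0.03, 0]]]}}

```text
time_s: 14.55
tool_pos: [0.5523, -0.0915, 0.2502]
orientation: [[0.007, -0.241, -0.97], [0.012, -0.97, 0.242], [-1.0, -0.014, -0.004]]
wrist_force: [-3.9, 1.8, 0.2]
width: 0.379
```

```bash
python3 eye.py 71 -0.5 215; python3 r1.py w18.png | head -1
```

```text
t 14.55 eye R,T,Z mm [ 6.880e+01 -1.000e-01  2.303e+02] yaw -103.97 tiltx [ 0.007  0.012 -1.   ] F [-3.9  1.8  0.2] Fr,Ft [ 4.2 -0.8] w 0.379
to goal (tool mm) [15.3 -0.2  2.3] units [ 0.307 -0.004  0.046]
top face tool: [-0.0422612   0.00047093 -0.00536283] ((0.0008207783102989197, -0.0011806786060333252), (0.023097490891814232, 0.05160306394100189), 89.62565612792969)
```

View pics/w18.png

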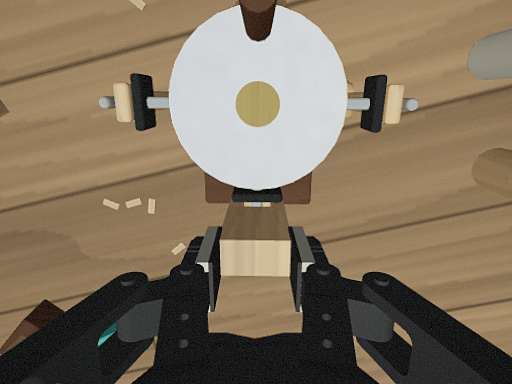

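Request:
{"op": "jog_arm", "data": {"rows": [[[0, 0.08, 0, 0.01, 0], [0, 0.08, 0, 0, 0]]]}}

```text
time_s: 14.85
tool_pos: [0.5515, -0.0914, 0.2423]
orientation: [[0.008, -0.241, -0.97], [0.012, -0.97, 0.241], [-1.0, -0.013, -0.005]]
wrist_force: [-4.5, 1.3, 0.7]
width: 0.378
```

```bash
python3 eye.py 71 -0.5 215
```

```text
t 14.85 eye R,T,Z mm [ 69.5   0.  222.5] yaw -103.96 tiltx [ 0.008  0.012 -1.   ] F [-4.5  1.3  0.7] Fr,Ft [ 4.6 -0.1] w 0.378
to goal (tool mm) [ 7.5 -0.4  1.5] units [ 0.15  -0.009  0.031]
```

Request:
{"op": "jog_arm", "data": {"rows": [[[0, 0.07, 0, 0, 0], [0, 0.03, 0, 0, 0]]]}}

```text
time_s: 15.1
tool_pos: [0.5511, -0.0914, 0.2367]
orientation: [[0.007, -0.241, -0.97], [0.012, -0.97, 0.241], [-1.0, -0.013, -0.004]]
wrist_force: [-3.9, 1.4, 0.5]
width: 0.378
```

```bash
python3 eye.py 71 -0.5 215
```

```text
t 15.1 eye R,T,Z mm [6.990e+01 1.000e-01 2.169e+02] yaw -103.96 tiltx [ 0.007  0.012 -1.   ] F [-3.9  1.4  0.5] Fr,Ft [ 4.1 -0.4] w 0.378
to goal (tool mm) [ 1.9 -0.6  1.1] units [ 0.038 -0.012  0.023]
```

Request:
{"op": "jog_arm", "data": {"rows": [[[0, 0.03, 0, 0, 0], [0, 0.01, 0, 0, 0]]]}}

```text
time_s: 15.35
tool_pos: [0.5513, -0.0915, 0.235]
orientation: [[0.008, -0.241, -0.97], [0.012, -0.97, 0.241], [-1.0, -0.013, -0.005]]
wrist_force: [-5.8, 2.0, 4.5]
width: 0.38
```

```bash
python3 eye.py 71 -0.5 215
```

```text
t 15.35 eye R,T,Z mm [6.970e+01 2.000e-01 2.152e+02] yaw -103.95 tiltx [ 0.008  0.012 -1.   ] F [-5.8  2.   4.5] Fr,Ft [ 6.1 -0.5] w 0.38
to goal (tool mm) [ 0.2 -0.7  1.3] units [ 0.003 -0.013  0.025]
```

Request:
{"op": "jog_arm", "data": {"rows": [[[0, 0, 0, 0.05, 0], [0, 0.01, 0, 0.03, 0]]]}}

```text
time_s: 15.6
tool_pos: [0.5485, -0.0907, 0.235]
orientation: [[0.01, -0.241, -0.97], [0.011, -0.97, 0.241], [-1.0, -0.013, -0.007]]
wrist_force: [-0.8, -0.1, 0.4]
width: 0.376
```

```bash
python3 eye.py 74 -0.5 215;python3 - <<'E'
from h import *
im=get_image("wrist");save(im,"w19.png")
im=get_image("scene");save(im,"scene2.png");cv2.imwrite("pics/s2z.png",cv2.resize(im["pixels"][140:290,200:330,::-1],None,fx=4,fy=4,interpolation=2))
E
```

```text
t 15.6 eye R,T,Z mm [7.250e+01 1.000e-01 2.152e+02] yaw -103.95 tiltx [ 0.01   0.011 -1.   ] F [-0.8 -0.1  0.4] Fr,Ft [0.8 0.3] w 0.376
to goal (tool mm) [ 0.2 -0.6  1.5] units [ 0.003 -0.011  0.03 ]
```

View pics/s2z.png

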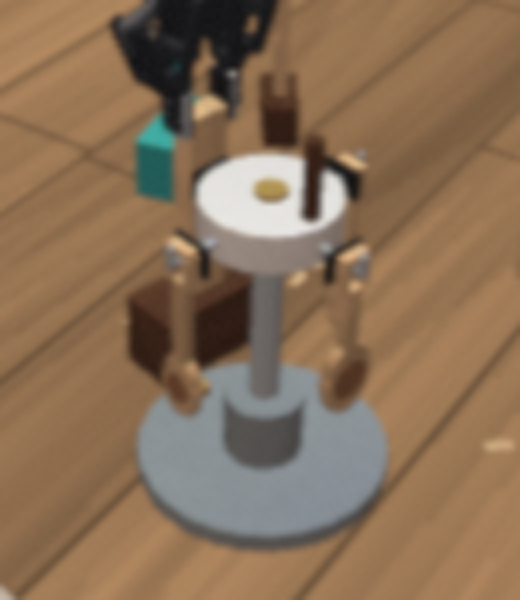

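View pics/w19.png

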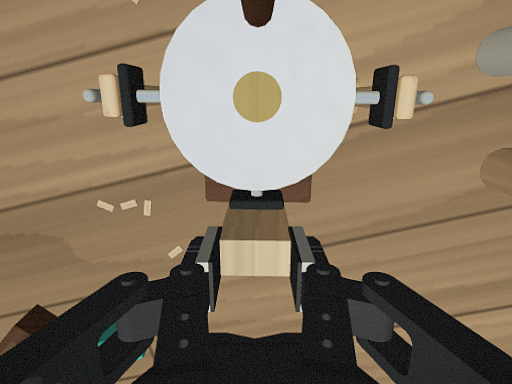

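Request:
{"op": "jog_arm", "data": {"rows": [[[0.45, 0, 0, 0, 0], [0.6, 0, 0, 0, 0], [0.7, 0, 0, 0, 0]]]}}

```text
time_s: 16.08
tool_pos: [0.5498, -0.0906, 0.2355]
orientation: [[0.013, -0.241, -0.971], [0.011, -0.97, 0.241], [-1.0, -0.014, -0.01]]
wrist_force: [1.1, -0.4, -0.6]
width: 0.702
```

```bash
python3 eye.py 74 -0.5 215;python3 - <<'E'
from h import *
im=get_image("wrist");save(im,"w20.png")
E
```

```text
t 16.07 eye R,T,Z mm [ 71.3  -0.4 215.6] yaw -103.93 tiltx [ 0.013  0.011 -1.   ] F [ 1.1 -0.4 -0.6] Fr,Ft [-1.1  0.1] w 0.702
to goal (tool mm) [ 0.6 -0.1  2.7] units [ 0.012 -0.002  0.054]
```

View pics/w20.png

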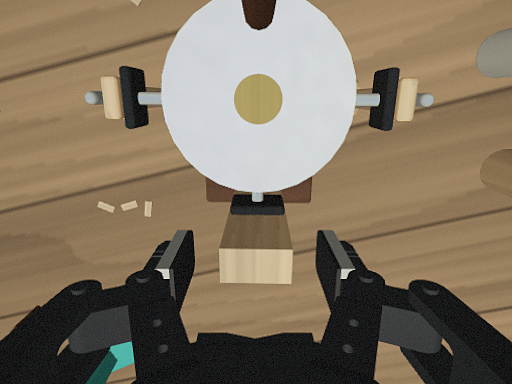

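Released; the handle is clear of both fingers. Lifting off straight up, then checking.

Request:
{"op": "jog_arm", "data": {"rows": [[[0.7, -0.3, 0, 0, 0], [0.7, -0.8, 0, 0, 0], [0.7, -1, 0, 0, 0], [0.7, -1, 0, 0, 0], [0.7, -1, 0, 0, 0], [0.7, -0.3, 0, 0, 0], [0.7, 0, 0, 0, 0]]]}}

```text
time_s: 17.0
tool_pos: [0.546, -0.0941, 0.4694]
orientation: [[0.018, -0.241, -0.97], [0.01, -0.97, 0.241], [-1.0, -0.014, -0.015]]
wrist_force: [0.3, -0.1, -0.3]
width: 0.699
```

```bash
python3 - <<'E'
from h import *
s=st()
im=get_image("wrist");save(im,"w21.png");P=cloud(im,wristT(s,im));c=im["pixels"].astype(int)
a=analyse(P,c,ax=(.617,-.110))
a=np.array([.6172,-.1099]);th=np.radians(165.9);u=np.array([np.cos(th),np.sin(th)]);t=np.array([-u[1],u[0]])
d=P[...,:2]-a;R=d@u;T=d@t;Z=P[...,2]
m=(R>.055)&(R<.1)&(abs(T)<.03)&(Z>.262)&(Z<.29);q=P[m];print("handle top",m.sum(),"R",R[m].min(),R[m].max(),"T",T[m].min(),T[m].max(),"Z",np.median(Z[m]))
m=(R>.083)&(R<.095)&(abs(T)<.01)&(Z>.21)&(Z<.26);print("tip",m.sum(),T[m].mean() if m.any() else 0,np.percentile(Z[m],[50,95]) if m.any() else 0)
m=(R>.05)&(R<.12)&(abs(T)<.07)&(Z>.09)&(Z<.15);print("head top Z",np.median(Z[m]),cv2.minAreaRect(np.stack([R[m],T[m]],1).astype(np.float32)))
cv2.imwrite("pics/w21z.png",cv2.resize(im["pixels"][130:300,170:350,::-1],None,fx=3.4,fy=3.4,interpolation=2))
im=get_image("scene");save(im,"scene3.png");cv2.imwrite("pics/s3z.png",cv2.resize(im["pixels"][140:290,200:330,::-1],None,fx=4,fy=4,interpolation=2))
E
python3 hookang.py top6.png
```

```text
time_s 17.0
joint_pos [0.1776, 0.0912, 0.2494, -0.0069, -1.709, 1.1487]
tool_pos [0.546, -0.0941, 0.4694]
orientation [[0.0185, -0.2409, -0.9704], [0.0102, -0.9704, 0.2411], [-0.9998, -0.0144, -0.0154]]
wrist_force [0.3198, -0.0554, -0.3107]
wrist_torque [-0.0378, 0.0405, 0.0006]
width 0.6993
disc z 0.24364797183358428
disc c [ 0.61770096 -0.10957902] rms 0.0006661540342975062
peg [ 0.65382964 -0.1188875   0.30344605] ang -14.447908152653936 r 0.03730856731107327
handle top 491 R 0.0661802945059694 0.08449938453006023 T -0.017694816490367467 0.015955804189249315 Z 0.27637756940059344
tip 0 0 0
head top Z 0.12619252420959348 ((0.07342928647994995, -0.00014296174049377441), (0.04546986520290375, 0.09992329776287079), 0.39837878942489624)
disc z 0.24216052628481044
disc c [ 0.61554931 -0.10919394] rms 0.0017458622262166781
ptr [ 0.52413175 -0.08477702  0.03005393] [280 203   3   1   3] ang 165.04582009079792 r 0.09462217279594914
hook tip 28 165.92548485789712 0.08330415808222855 z [0.20583667 0.23626451 0.25699442]
hook all 32 165.95194790123267 0.07978490671889249 z [0.20662666 0.23407094 0.25553755]
```

View pics/w21.png

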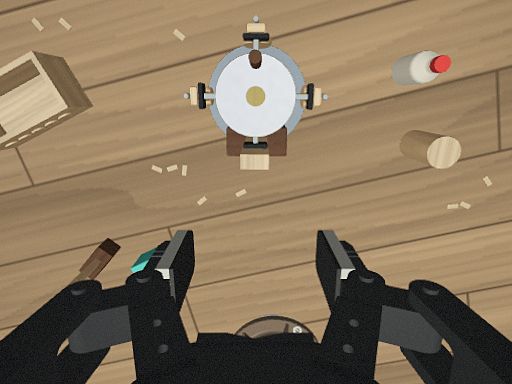

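View pics/s3z.png

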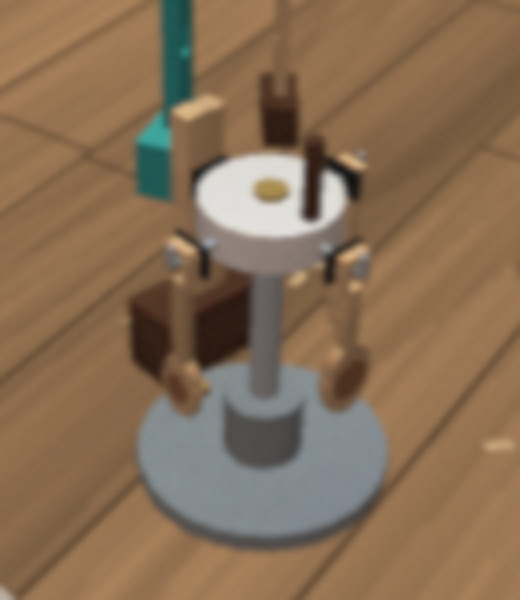

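```bash
python3 -c "
from plant import ctrl; print(ctrl.hand_in())"
```

```text
the job is handed in; nothing more can be done
None
```

The mallet is hanging fully on the empty hook, and I handed the job in at about 17 s, with the gripper open and well clear. No verdict was reported.

**Carousel:** I turned it by its peg, held loosely between the fingers. Before the mallet went on, the hook stood at 165.6° and the pointer at about 166.2°. Afterwards the peg measured −14.4°, which puts the hook at about 165.6°.

**Mallet:** I took the larger dark one and passed its hole over the hook. I pressed it about 10 mm into the pad (about 4 N), then lowered it until I felt the seat. The most force I read was about 6 N sideways, and about 7 N downward with the mallet's weight added.

**Last checks:**
- **Height:** the handle top is at z = 0.2764 m, which puts the hole centre at 0.2144 m. That is seated for h ≈ 0.225 m.
- **Estimates of h:** they ranged from about 0.225 m (rod) to 0.226 m (disc and tip), within the camera calibration.
- **Position:** the handle is about 74–75 mm from the axis and centred sideways. Before I let go, the pad's push had moved from the gripper onto the tip.
- **Not seen:** the handle hid the tip in the last wrist picture, so "behind the tip" rests on the position and the forces. The last automatic readings of the hook and pointer from the top camera were partly covered by the mallet, so I relied on the peg angle.
- **Other things:** I touched nothing else on the bench, and saw nothing moved in the pictures.

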